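Pack a shielded bottle case: screw the hold-down ring tight and latch the lid

TASK

Pack the transport case for dispatch: stand every serum bottle from the bench in a pocket of its own in the case, put the hold-down disc over the threaded stud with its hub up, and screw the threaded ring clockwise onto the stud, down onto the hub and on until it is tight and the spring collar under the disc is pressed down. Then shut the lid, swing the latch's wire loop over the keeper on the lid and press the latch lever down past its toggle point until it lies flat against the case with the loop taut. Leave the pot, the spatula and the stopcock bar on the bench where they are.

Things in the scene. Friction and masses are not known exactly. Their poses are not given: they have to be found in the camera images.
- case: Grey open case, 230 mm square, rim 104 mm high, fixed. Origin: middle of the underside; its -x side bears the latch (looks to the robot's right), +x side the hinge, z up. Walls 9 mm, inner floor 22 mm up. A white insert fills it up to 50 mm, leaving four pockets. In the middle: a pillar with a spring collar and, above it, a steel stud 29 mm wide over its thread (core 22 mm).
- pocket0 (a point): Middle of the floor of one of four like pockets, 48 mm square and 28 mm deep (floor 22 mm above the bench); at case x -62, y -62 mm. It takes one bottle.
- pocket1 (a point): Middle of the floor of one of four like pockets, 48 mm square and 28 mm deep (floor 22 mm above the bench); at case x -62, y 62 mm. It takes one bottle.
- pocket2 (a point): Middle of the floor of one of four like pockets, 48 mm square and 28 mm deep (floor 22 mm above the bench); at case x 62, y -62 mm. It takes one bottle.
- pocket3 (a point): Middle of the floor of one of four like pockets, 48 mm square and 28 mm deep (floor 22 mm above the bench); at case x 62, y 62 mm. It takes one bottle.
- stud_tip (a point): Tip of the stud on its axis, 158 mm above the bench; the top 5 mm taper to 10 mm wide, below that 12 mm are plain, 22 mm wide. Coarse right-hand thread, one start, 12 mm rise per turn; it runs from below the hub up to 141 mm above the bench, where its upper end lies 144 degrees anticlockwise (from above) from the case's x axis.
- collar (a joint): Aluminium spring collar at the foot of the stud, 44 mm wide; the disc rests on it. 0 m: up, top 95 mm above the bench; 0.005 m: fully down, on its stop. 3.5 N per mm: disc and ring alone press it 1 to 1.8 mm. The ring is tight when it is down 3 mm or more: turning grows harder over this last third of a turn, then steeply. The thread holds itself when let go.
- disc_hub (a point): Hold-down disc, loose, aluminium, 184 mm wide, 5 mm thick, with a round hub 46 mm wide on top; bore 34 mm right through; 0.3 kg. This point: middle of the bore, 16.5 mm above the underside; the hub's top is at 28 mm. z points out of the hub. It starts flat on the bench, hub up. On the collar its underside is 95 mm above the bench, 5 mm above the bottles' caps.
- ring_centre (a point): Loose knurled steel ring, 62 mm wide, 30 mm high, bore 32 mm, inner thread from its own x axis up (24 mm free inside); 0.2 kg. Point: its centre; z up the axis; starts right way up on the bench. On the stud its centre rests at 157 mm or lower; turned clockwise it bites within a turn, sinks 12 mm a turn, meets the hub after about 1.25 turns and is tight after about 1.5, at 133 to 136 mm.
- bottle0_centre (a point): Glass serum bottle with an aluminium crimp cap, loose, upright on the bench: 68 mm high, body 40 mm wide up to 46 mm, cap 22 mm wide from 53 to 68 mm; 0.11 kg. This point is its centre, 34 mm above its foot; z points to the cap. Two to four of the four bottles are there.
- bottle1_centre (a point): Glass serum bottle with an aluminium crimp cap, loose, upright on the bench: 68 mm high, body 40 mm wide up to 46 mm, cap 22 mm wide from 53 to 68 mm; 0.11 kg. This point is its centre, 34 mm above its foot; z points to the cap. Two to four of the four bottles are there.
- bottle2_centre (a point): Glass serum bottle with an aluminium crimp cap, loose, upright on the bench: 68 mm high, body 40 mm wide up to 46 mm, cap 22 mm wide from 53 to 68 mm; 0.11 kg. This point is its centre, 34 mm above its foot; z points to the cap. Two to four of the four bottles are there.
- bottle3_centre (a point): Glass serum bottle with an aluminium crimp cap, loose, upright on the bench: 68 mm high, body 40 mm wide up to 46 mm, cap 22 mm wide from 53 to 68 mm; 0.11 kg. This point is its centre, 34 mm above its foot; z points to the cap. Two to four of the four bottles are there.
- lid (a joint): Angle of the grey lid: 0 shut, 1.9 rad wide open (starts near that). Hinge axis at case x 115, z 104 mm, along the case's y. The hinge has some friction and damping: the lid stays open beyond upright and sinks shut by itself once pushed well over. The robot's fingers can push its outer top from behind. Lid 230 mm square, 69 mm high.
- lid_top (a point): Point on the middle line of the lid's flat outer top, 180 mm from the hinge axis along the lid and 69 mm above the hinge when shut (173 mm above the bench). z is the outward normal of that top. The front of the lid's top stands back 18 mm from the latch face.
- keeper (a point): Middle of the seat for the loop's bar in the keeper on the lid's front edge; lid shut: 6 mm out from the latch face, 112 mm above the bench. The keeper is a steel shelf 30 mm long (along case y) and 16 mm deep, top at 109.5 mm, with an upturned lip 4 mm thick at its outer edge, up to 115.5 mm. The bar drops between the lid's front face and the lip.
- lever (a joint): Latch lever angle: 0 flat on the case pointing down, 1.57 straight out, starts about 2. Stays where left. Axis along case y at case x -129, y 0, z 74 mm (14 mm off the face). Plate 26 mm wide, 3 mm thick; at 0 its outer face is 8 mm farther out than the axis. With the loop hooked it is taut below 0.9 rad; toggle at about 0.2, then it snaps to 0 and stays. Needs about 5 N at 40 mm.
- lever_tip (a point): Tip of the steel latch lever, 72 mm from its axis.
- loop: Steel wire loop of the latch, 41 mm wide, 50 mm long, hinged freely on the lever 14 mm from the lever's axis, slightly sprung in length. At the start it leans outwards on a stop; pushed in past upright it falls against the lid's front. With the lever at 2 its bar then lies 8 mm above its seat in the keeper; lowering the lever draws it down behind the lip.
- loop_bar (a point): Middle of the loop's cross bar (5 mm thick, along the case's y), the part that goes behind the keeper's lip.
- pot: Bystander: closed steel vial pot, 68 mm wide, 92 mm high, 0.9 kg; origin at its underside.
- spatula: Bystander: spatula lying on the bench; origin at its underside.
- stopcocks: Bystander: amber stopcock bar, 160 x 24 x 36 mm, with five white knobs; origin at its underside.
Mind the look-alikes: they are no part of the job. What is shaped like the part that bears bottle3_centre but black or purple is not meant.

How it is judged (in metres and radians):
On the way, in this order (a step that is already met when the one before it is completed fails the run):
1. every bottle stands in a pocket of the case ((horizontal distance between bottle0_centre and pocket0 below 0.008 m or horizontal distance between bottle0_centre and pocket1 below 0.008 m or horizontal distance between bottle0_centre and pocket2 below 0.008 m or horizontal distance between bottle0_centre and pocket3 below 0.008 m) and z of each of bottle0_centre, bottle1_centre, bottle2_centre, bottle3_centre in the frame of case below 0.061 m and angle between each of bottle0_centre, bottle1_centre, bottle2_centre, bottle3_centre's own z axis and vertical below 0.15 rad and (horizontal distance between bottle1_centre and pocket0 below 0.008 m or horizontal distance between bottle1_centre and pocket1 below 0.008 m or horizontal distance between bottle1_centre and pocket2 below 0.008 m or horizontal distance between bottle1_centre and pocket3 below 0.008 m) and (horizontal distance between bottle2_centre and pocket0 below 0.008 m or horizontal distance between bottle2_centre and pocket1 below 0.008 m or horizontal distance between bottle2_centre and pocket2 below 0.008 m or horizontal distance between bottle2_centre and pocket3 below 0.008 m) and (horizontal distance between bottle3_centre and pocket0 below 0.008 m or horizontal distance between bottle3_centre and pocket1 below 0.008 m or horizontal distance between bottle3_centre and pocket2 below 0.008 m or horizontal distance between bottle3_centre and pocket3 below 0.008 m)), for 0.2 s.
2. the disc lies on the collar over the stud and the ring is screwed down on it until the collar is pressed down by 3 mm or more (horizontal distance between each of disc_hub, ring_centre and stud_tip below 0.006 m and z of ring_centre in the frame of case below 0.1375 m and angle between ring_centre's own z axis and vertical below 0.06 rad and value of joint collar above 0.003 m), for 0.2 s.
3. the lid is shut (value of joint lid below 0.03 rad), for 0.2 s.
4. the loop is hooked in the keeper and the lever is down past its toggle point, the loop taut (value of joint lever below 0.1 rad and contact force between loop and anything else above 8 N and distance between loop_bar and keeper below 0.007 m), for 0.2 s.
At the end, for the whole second after the job is handed in: Bottles upright on pocket floors (within 8 mm of a pocket axis); disc and ring on the stud axis (6 mm), ring centre at most 137.5 mm up, collar down 3 mm or more; lid below 0.03 rad; lever below 0.1 rad, loop bar within 7 mm of its keeper seat, pulling 8 N or more; all at rest (all of step 1 and all of step 2 and all of step 4 and value of joint lid below 0.03 rad); the robot touches nothing.
It fails at once if the pot is moved by more than 3 cm (distance of pot from where it was at the start of the episode above 0.03 m).
It fails at once if the spatula is moved by more than 3 cm (distance of spatula from where it was at the start of the episode above 0.03 m).
It fails at once if the stopcock bar is moved by more than 3 cm (distance of stopcocks from where it was at the start of the episode above 0.03 m).
Of bottle0, bottle1, bottle2, bottle3 only 2 to 4 are there at a start; the rules pass over those that are not, and their reading is None.
At some moment in a run one of bottle0, bottle1, bottle2, bottle3, disc, ring may be knocked a few centimetres aside while the robot is not near it.
It also fails if it takes over 210 s, if anything falls off the work surface, if the arm or the gripper's body presses on something with over 40 N, if the wrist force passes 120 N, or if a joint passes its speed limit or range.

ROBOT

A 6-joint arm with a two-finger parallel gripper is mounted at the origin on the work surface. World frame = base frame: x ahead of the robot, y to its left, z up, the work surface at z = 0. Lengths are in m, angles in degrees, forces in N, time in s.
With the tool pointing down it reaches from about 0.375 to 0.925 m from the base axis. Payload 5.7 kg.
Tool frame: the origin (TCP) lies between the finger pads; the fingertips stand 17 mm ahead of it and the grasp point (between the pads) lies 2 mm behind it; z points along the fingers, y is the line along which they close (so a half turn about z gives the same grasp; the last joint's range is limited). The gripper opens to 88 mm and grips with 3 to 60 N. Pads are 20 mm wide; open, the fingers measure 115 mm over their backs; the gripper's body (75 mm by 178 mm) begins 61 mm behind the grasp point.
Start: joints at [-73.001, 20.558, 86.54, -0, 72.909, -6.595], TCP at [0.24, -0.55, 0.24] pointing down, gripper open.
Joint ranges: [-170.27, 170.27], [-57.76, 135], [12.27, 136.19], [-55.21, 235.2], [11.17, 155.16], [-170.74, 170.74]. Speed limits (degrees/s): [136.94, 136.94, 180, 180, 180, 180].

INTERFACE

Orientations are given as a 3x3 rotation matrix whose columns are the frame's x, y, z axes.
In Python, from rig import manip gives the robot as it stands.
- The arm moves only by the shell command python3 -m creep 'ROWS' [FORCE]. ROWS is JSON, a list of rows, each a list of 7 numbers: the turn, a rotation vector about the world's x, y, z in degrees, then the shift along the world's x, y, z in cm, then the opening, from 0 (shut) to 1 (fully open). In form: [[ax, ay, az, x, y, z, gripper], ...]. A call has 1 to 5 rows; each row shifts and turns the commanded pose from where the row before left it; what a row does not reach is not made up. A row lasts 1/12 s, in which the tool goes at most 41.7 mm and 7.16 degrees, less where a joint would pass 70% of its speed; a pose out of reach is approached as far as the arm can. A call is refused whole if a number of a shift passes 4.17 or a number of a turn 7.16, either way. A call with a gripper value outside its range is refused whole. The fingers move at their own pace and stop on an object; FORCE is the grip in N (left out, the last holds). Time passes only in rows, so rows that do not move let the fingers close. It gives the time, the measured TCP pose, the force, the opening and the grip force at its end, in the units of the state.
- manip.get_obs(): the state, without advancing time (a new reading comes with each control period).
- manip.get_image(name): name is "scene" or "top" or "wrist"; returns the picture (480x640x3 uint8, red, green, blue); there is no depth.
- manip.camera_model(name): a dict with "mtx" (3x3 intrinsics, pixels), "rvec" (rotation vector, rad) and "tvec" (3), from world to camera coordinates, as OpenCV has them; the wrist camera has in their place "tool_from_camera" (4x4, takes a point from camera to tool coordinates, whose origin is the TCP and whose axes are the flange's). Camera axes: x right, y down, z forward; pixel columns grow to the right and rows downward; lengths in m; the calibration is good to about 2 mm. A picture is of the moment at which its call begins: read the wrist's pose just before it. camera_model takes no time and is no camera call.
- manip.finish_job(): hands the job in; it is judged then, once.
The state is a dict: "time_s": time; "q": joint angles; "dq": joint speeds; "joint_efforts": joint torques, N m; "position": TCP position; "eef_rot": TCP orientation; "contact_force": force on the tool from outside, world axes, zero at the start; "ft_torque": the same for the moment, N m; "gripper_width": finger opening in m; "grasp_force": force on a finger pad.
Only numpy, scipy, OpenCV 4.12 (cv2) and the standard library are available. Lean on these libraries where they do the work, as an engineer would, in place of code of your own. Each camera call takes 0.05 s, during which the arm holds its last target. There are 200 camera calls.

## Working session

There is one attempt and no reset: what is moved stays moved. The work goes in short steps, Python scripts to look and compute and a shell command to move; the robot and the scene stay as the last step left them, time stands still between calls to the robot, and variables do not carry over. Pictures are saved under pics/ and viewed, at most 14 in all, crops included, and the job is handed in when it is done.

```bash
ls; mkdir -p pics; cat > h.py <<'E'
import numpy as np, cv2
from rig import manip
def cam(n):
    c=manip.camera_model(n); K=np.array(c["mtx"],float)
    if "rvec" in c:
        R=cv2.Rodrigues(np.array(c["rvec"],float))[0]; t=np.array(c["tvec"],float).ravel()
    else:
        o=manip.get_obs(); T=np.eye(4); T[:3,:3]=o["eef_rot"]; T[:3,3]=o["position"]
        W=T@np.array(c["tool_from_camera"]); R=W[:3,:3].T; t=-R@W[:3,3]
    return K,R,t
def ray(C,u,v):
    K,R,t=C; d=R.T@np.linalg.inv(K)@[u,v,1]; return -R.T@t,d
def onz(C,u,v,z):
    o,d=ray(C,u,v); return o+d*(z-o[2])/d[2]
def proj(C,p):
    K,R,t=C; q=K@(R@np.array(p,float)+t); return q[:2]/q[2]
def shot(n,f=None):
    C=cam(n); im=cv2.cvtColor(manip.get_image(n),cv2.COLOR_RGB2BGR)
    if f: cv2.imwrite("pics/"+f,im)
    return C,im
E
python3 - <<'E'
from h import *
C,a=shot("top","top0.png");print(C);C,b=shot("scene","scene0.png");print(C)
E
```

```text
pics
(array([[493.40996623,   0.        , 320.40642013],
       [  0.        , 493.40996623, 235.2867574 ],
       [  0.        ,   0.        ,   1.        ]]), array([[-0.02673416, -0.99960925,  0.00816274],
       [-0.98434931,  0.02490141, -0.17446019],
       [ 0.17418876, -0.01269903, -0.98463039]]), array([-0.10630555,  0.6365938 ,  1.09435659]))
(array([[512.22693844,   0.        , 320.74551722],
       [  0.        , 512.22693844, 240.77601905],
       [  0.        ,   0.        ,   1.        ]]), array([[ 0.66131519,  0.74996025, -0.01489441],
       [ 0.43806702, -0.40225372, -0.80392116],
       [-0.60890025,  0.52512053, -0.59454934]]), array([-0.32527271, -0.23141316,  1.67810747]))
```

View pics/top0.png

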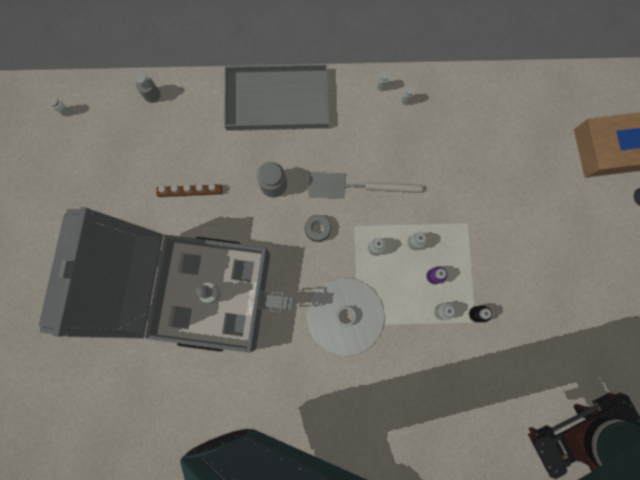

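View pics/scene0.png

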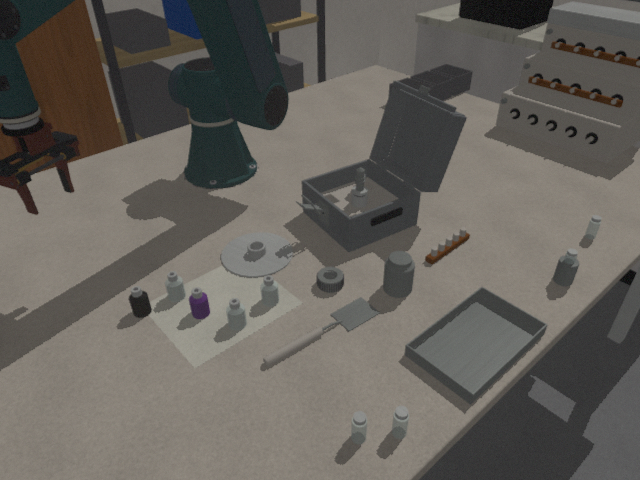

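Scene: in the top view the open case lies left (latch facing right, about (262,300)), the disc at (346,316), ring (318,228), pot (271,180), spatula (365,187) and stopcock bar (190,190). Bottle-shaped things on the mat are clear at (377,246), (418,240) and (445,311), purple at (437,275) and black at (481,313). The three clear glass ones with aluminium caps match; purple and black are the look-alikes. I'll confirm this in one enlarged crop and crop the case too.

```bash
python3 - <<'E'
import cv2
a=cv2.imread("pics/top0.png")
cv2.imwrite("pics/c1.png",cv2.resize(a[210:360,300:500],None,fx=4,fy=4,interpolation=cv2.INTER_CUBIC))
cv2.imwrite("pics/c2.png",cv2.resize(a[200:360,140:340],None,fx=4,fy=3.75,interpolation=cv2.INTER_CUBIC))
E
```

```text
(no output)
```

View pics/c1.png

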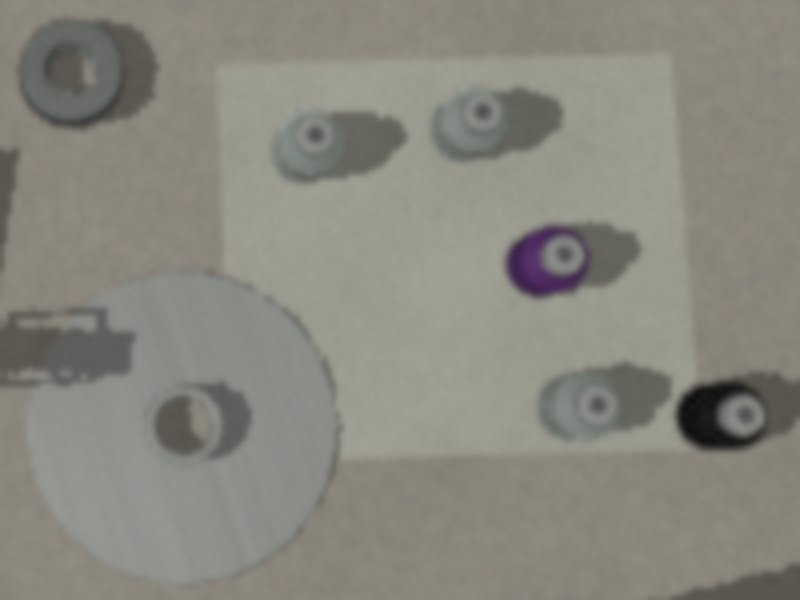

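View pics/c2.png

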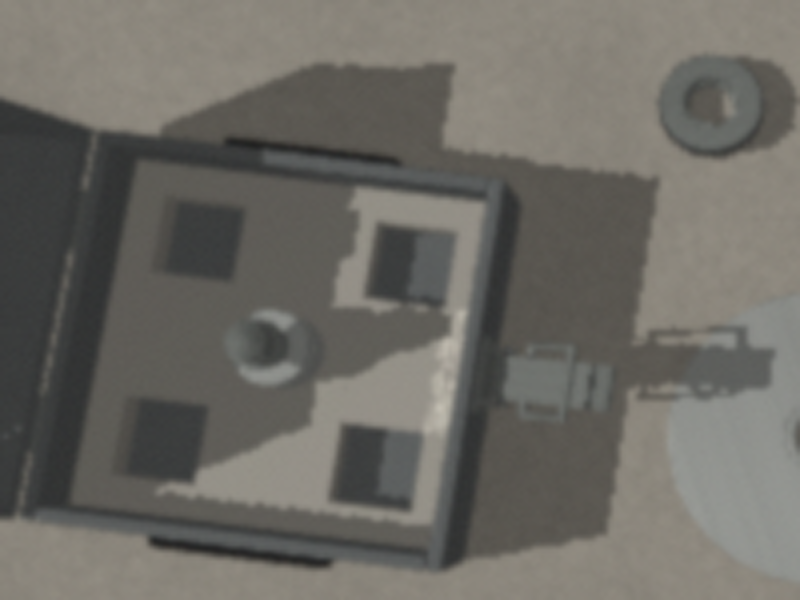

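Crop 1 confirms the three clear bottles, caps at crop pixels (315,134), (482,111) and (598,405); the purple (563,254) and black (742,413) ones are excluded. Disc centre is (184,427), ring (70,73). Crop 2 shows four empty pockets near (200,240), (411,263), (162,440), (375,466), with rim corners (512,190), (445,568), (97,130), (25,515).

```bash
python3 - <<'E'
from h import *
C=cam("top")
f=lambda x,y,z:onz(C,300+x/4-.4,210+y/4-.4,z)[:2]
for n,x,y,z in [("b0",315,134,.068),("b1",482,111,.068),("b2",598,405,.068),("purple",563,254,.068),("disc",184,427,.005),("hubbore",188,424,.028),("ring",70,73,.03)]: print(n,f(x,y,z).round(4))
g=lambda x,y,z:onz(C,140+x/4-.4,200+y/3.75-.4,z)[:2]
P=[g(*p,.05) for p in [(200,240),(411,263),(162,440),(375,466)]]
Q=[g(*p,.104) for p in [(97,130),(512,187),(22,515),(445,568)]]
print(np.round(P,4),np.mean(P,0));print(np.round(Q,4),np.mean(Q,0))
# fit: case coords UL=(62,-62) UR=(-62,-62) LL=(62,62) LR=(-62,62)
for S,h in((P,62),(Q,115)):
    s=np.array([[1,-1],[-1,-1],[1,1],[-1,1]])*h/1e3
    M,_=cv2.estimateAffinePartial2D(s,np.array(S));print(M.round(4),np.degrees(np.arctan2(M[1,0],M[0,0])),np.hypot(M[1,0],M[0,0]))
print("stud", g(262,345,.158))
print(manip.get_obs()["position"],np.round(manip.get_obs()["eef_rot"],3).tolist())
print(manip.camera_model("wrist"))
E
```

```text
b0 [ 0.6099 -0.2557]
b1 [ 0.6209 -0.3528]
b2 [ 0.4515 -0.4078]
purple [ 0.537 -0.394]
disc [ 0.4461 -0.178 ]
hubbore [ 0.4476 -0.179 ]
ring [ 0.6565 -0.1157]
[[0.5758 0.1818]
 [0.5584 0.0598]
 [0.4544 0.201 ]
 [0.4356 0.0801]] [0.50605037 0.13068319]
[[ 0.6363  0.2266]
 [ 0.5962 -0.0041]
 [ 0.4129  0.2604]
 [ 0.3771  0.0335]] [0.50563224 0.12910969]
[[ 0.1525 -0.9822  0.5061]
 [ 0.9822  0.1525  0.1307]] 81.17354184466681 0.993951498454381
[[ 0.1602 -0.9784  0.5056]
 [ 0.9784  0.1602  0.1291]] 80.70177305532806 0.991436750442576
stud [0.50294834 0.121087  ]
[ 0.23995928 -0.54926533  0.23890989] [[0.916, 0.4, -0.0], [0.4, -0.916, 0.002], [0.0, -0.002, -1.0]]
{'mtx': array([[403.70259974,   0.        , 317.58124429],
       [  0.        , 403.70259974, 239.79594955],
       [  0.        ,   0.        ,   1.        ]]), 'tool_from_camera': array([[ 2.91261476e-04, -9.58565809e-01, -2.84871031e-01,
         7.83485140e-02],
       [ 9.99999857e-01,  4.06805273e-04, -3.46431125e-04,
         4.00693255e-04],
       [ 4.47964069e-04, -2.84870890e-01,  9.58565791e-01,
        -1.45879751e-01],
       [ 0.00000000e+00,  0.00000000e+00,  0.00000000e+00,
         1.00000000e+00]])}
```

```bash
python3 -m creep '[[0,0,7.15,3.5,2.1,0,1],[0,0,7.15,3.5,2.1,0,1],[0,0,7.15,3.5,2.1,0,1],[0,0,7.15,3.5,2.1,0,1]]' 20; python3 -m creep '[[0,0,7.15,3.5,2.1,0,0.7],[0,0,7.15,3.5,2.1,0,0.7],[0,0,7.15,3.5,2.1,0,0.7],[0,0,7.15,3.5,2.1,0,0.7],[0,0,0,0,0,0,0.7]]'
python3 - <<'E'
from h import *
C,a=shot("wrist","w1.png")
for n,p in [("b0",(.6099,-.2557,.068)),("b1",(.6209,-.3528,.068)),("b2",(.4515,-.4078,.068)),("p",(.537,-.394,.068))]: print(n,proj(C,p))
E
```

```text
time_s: 0.43
position: [0.3811, -0.4647, 0.2392]
eef_rot: [[0.609, 0.793, -0.0], [0.793, -0.609, 0.001], [0.0, -0.001, -1.0]]
contact_force: [0.7, -0.8, 0.1]
gripper_width: 0.0878
grasp_force: 0.0
time_s: 0.85
position: [0.5258, -0.3774, 0.2391]
eef_rot: [[0.149, 0.989, 0.003], [0.989, -0.149, 0.002], [0.003, 0.002, -1.0]]
contact_force: [-0.1, -0.4, 0.4]
gripper_width: 0.0618
grasp_force: 0.0
b0 [407.62614977  40.67231766]
b1 [432.41908427 173.32548481]
b2 [234.41298956 269.09114618]
p [333.37777422 238.76399021]
```

View pics/w1.png

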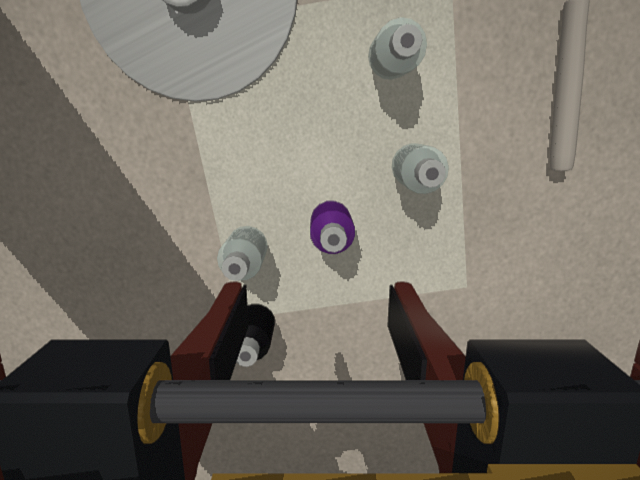

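The wrist view shows caps at (407,40), (430,173) and (235,268), within a pixel or two of the projections from the top camera. Now grasping bottle b2.

```bash
python3 -m creep '[[0,0,0,-3.7,-1.5,0,0.7],[0,0,0,-3.7,-1.5,-0.5,0.7],[0,0,0,0,0,-4,0.7],[0,0,0,0,0,-4,0.7],[0,0,0,0,0,-4,0.7]]' 20; python3 -m creep '[[0,0,0,0,0,-3.6,0.7],[0,0,0,0,0,-2,0.7],[0,0,0,0,0,-1,0.7],[0,0,0,0,0,0,0.7]]'; python3 -m creep '[[0,0,0,0,0,0,0.3],[0,0,0,0,0,0,0.3],[0,0,0,0,0,0,0.3],[0,0,0,0,0,0,0.3]]'
```

```text
time_s: 1.32
position: [0.4444, -0.4134, 0.1142]
eef_rot: [[0.164, 0.986, 0.001], [0.986, -0.164, -0.002], [-0.002, 0.001, -1.0]]
contact_force: [-0.1, -0.2, -0.1]
gripper_width: 0.0614
grasp_force: 0.0
time_s: 1.65
position: [0.4439, -0.4109, 0.0462]
eef_rot: [[0.162, 0.987, -0.004], [0.987, -0.162, 0.004], [0.003, -0.004, -1.0]]
contact_force: [-0.9, 0.8, 0.8]
gripper_width: 0.0615
grasp_force: 0.0
time_s: 1.98
position: [0.4474, -0.4131, 0.0505]
eef_rot: [[0.16, 0.987, 0.003], [0.987, -0.16, -0.003], [-0.003, 0.003, -1.0]]
contact_force: [1.9, -0.9, 2.3]
gripper_width: 0.0393
grasp_force: 20.0
```

```bash
python3 -m creep '[[0,0,0,0,0,3,0.3],[0,0,0,0,0,3.8,0.3],[0,0,0,0,1,3.8,0.3],[0,0,0,0,2.5,3.2,0.3],[0,0,0,-0.2,4,0.2,0.3]]' ; python3 -m creep '[[0,0,0,-0.2,4.1,0,0.3],[0,0,0,-0.2,4.1,0,0.3],[0,0,0,-0.2,4.1,0,0.3],[0,0,0,-0.2,4.1,0,0.3],[0,0,0,-0.2,4.1,0,0.3]]';python3 -m creep '[[0,0,0,0,4.1,0,0.3],[0,0,0,0,4.1,0,0.3],[0,0,0,0,4.1,0,0.3],[0,0,0,0,4.1,0,0.3],[0,0,0,0,4.1,0,0.3]]';python3 -m creep '[[0,0,0,0,0.1,0,0.3],[0,0,0,0,0,0,0.3],[0,0,0,0,0,0,0.3]]'
python3 - <<'E'
from h import *
C,a=shot("wrist","w2.png")
c=np.array([.506,.130]);X=np.array([.156,.988]);Y=np.array([-.988,.156])
for n,x,y,z in[("p0",-62,-62,50),("p1",-62,62,50),("p2",62,-62,50),("p3",62,62,50),("stud",0,0,158)]: print(n,proj(C,[*(c+(X*x+Y*y)/1e3),z/1e3]))
E
```

```text
time_s: 2.4
position: [0.4483, -0.3423, 0.1962]
eef_rot: [[0.162, 0.987, 0.011], [0.987, -0.162, -0.012], [-0.01, 0.012, -1.0]]
contact_force: [2.2, -0.5, -0.9]
gripper_width: 0.0392
grasp_force: 20.0
time_s: 2.82
position: [0.4337, -0.1301, 0.1895]
eef_rot: [[0.16, 0.987, 0.001], [0.987, -0.16, -0.001], [-0.0, 0.002, -1.0]]
contact_force: [0.3, 0.7, -1.8]
gripper_width: 0.0394
grasp_force: 20.0
time_s: 3.23
position: [0.4339, 0.0751, 0.1896]
eef_rot: [[0.16, 0.987, 0.002], [0.987, -0.16, -0.0], [0.0, 0.002, -1.0]]
contact_force: [1.5, 0.4, -1.1]
gripper_width: 0.039
grasp_force: 20.0
time_s: 3.48
position: [0.4342, 0.0741, 0.1891]
eef_rot: [[0.158, 0.987, 0.001], [0.987, -0.158, -0.001], [-0.0, 0.001, -1.0]]
contact_force: [-0.1, -0.1, -1.2]
gripper_width: 0.0394
grasp_force: 20.0
p0 [487.55735019 224.88991168]
p1 [317.33074776 225.22656221]
p2 [510.39903767  37.4043791 ]
p3 [316.93103825  37.78466658]
stud [461.78614789 147.79474757]
```

View pics/w2.png

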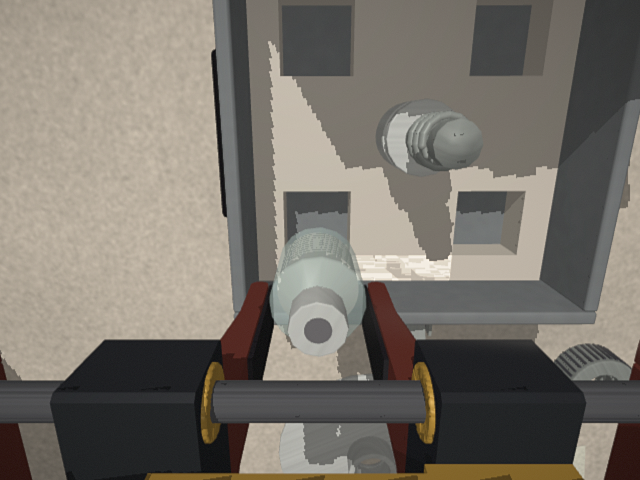

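Wrist view: pocket p0 centred near (488,223), p1 at x≈318, p3 (317,40), p2 (511,40), all within 2 mm of prediction; bottle cap at (318,331). Checking the bottle's offset in the grip.

```bash
python3 - <<'E'
from h import *
C=cam("wrist"); o=manip.get_obs()
print(onz(C,318,331,.209)[:2], onz(C,318,331,.207)[:2]); print(onz(C,460,135,.158),onz(C,462,140,.155))
E
python3 -m creep '[[0,0,0,0,0,-4,0.3],[0,0,0,0,0,-4,0.3],[0,0,0,0,0,-2,0.3],[0,0,0,0,0,0,0.3]]'
```

```text
[0.43590959 0.08065041] [0.43573337 0.07954275]
[0.5057252  0.13458713 0.158     ] [0.50744949 0.13207778 0.155     ]
time_s: 3.87
position: [0.4311, 0.0722, 0.0854]
eef_rot: [[0.163, 0.987, -0.008], [0.987, -0.163, -0.0], [-0.002, -0.007, -1.0]]
contact_force: [-1.3, -0.1, -1.2]
gripper_width: 0.0394
grasp_force: 20.0
```

```bash
python3 -m creep '[[0,0,0,0,0,-1.2,0.3],[0,0,0,0,0,-0.4,0.3],[0,0,0,0,0,-0.1,0.3],[0,0,0,0,0,0,0.3]]'; python3 -m creep '[[0,0,0,0,0,0,0.58],[0,0,0,0,0,0,0.58],[0,0,0,0,0,0,0.58]]'; python3 -m creep '[[0,0,0,0,0,3,0.58],[0,0,0,0,0,3,0.58],[0,0,0,0,0,4,0.58],[0,0,0,0,0,2,0.58],[0,0,0,0,0,0,0.7]]'
python3 - <<'E'
from h import *
C,a=shot("top","t2.png")
cv2.imwrite("pics/t2c.png",cv2.resize(a[160:360,140:500],None,fx=2.2,fy=2.2))
E
```

```text
time_s: 4.2
position: [0.4349, 0.0732, 0.0727]
eef_rot: [[0.162, 0.987, 0.001], [0.987, -0.162, -0.0], [-0.0, 0.001, -1.0]]
contact_force: [-0.1, 0.2, -0.9]
gripper_width: 0.0394
grasp_force: 20.0
time_s: 4.45
position: [0.4349, 0.0739, 0.0724]
eef_rot: [[0.16, 0.987, 0.002], [0.987, -0.16, 0.0], [0.0, 0.002, -1.0]]
contact_force: [0.5, -0.0, 0.4]
gripper_width: 0.0507
grasp_force: 0.0
time_s: 4.87
position: [0.4375, 0.0743, 0.1963]
eef_rot: [[0.16, 0.987, 0.009], [0.987, -0.16, 0.0], [0.002, 0.009, -1.0]]
contact_force: [0.0, -0.2, 0.0]
gripper_width: 0.0545
grasp_force: 0.0
```

View pics/t2c.png

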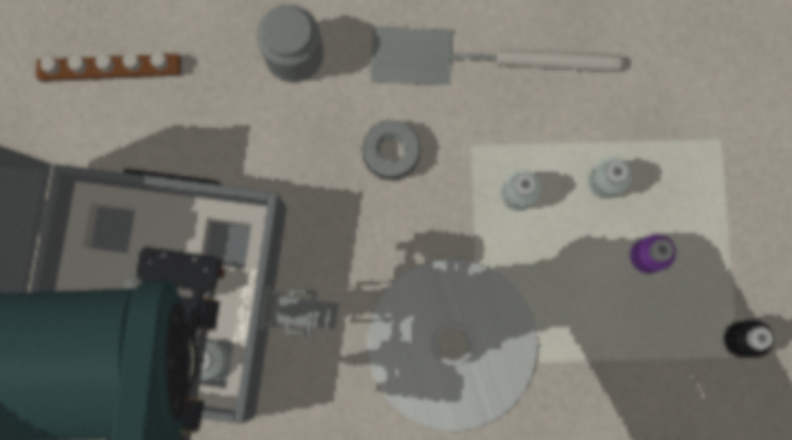

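Bottle stands in p1, the other bottles are unmoved (378.6,243.6) and (420,238). Next b0.

```bash
python3 -m creep '[[0,0,0,1.95,-3.66,0,0.7],[0,0,0,1.95,-3.66,0,0.7],[0,0,0,1.95,-3.66,0,0.7],[0,0,0,1.95,-3.66,0,0.7],[0,0,0,1.95,-3.66,0,0.7]]' ; python3 -m creep '[[0,0,0,1.95,-3.66,0,0.7],[0,0,0,1.95,-3.66,0,0.7],[0,0,0,1.95,-3.66,0,0.7],[0,0,0,1.95,-3.66,0,0.7],[0,0,0,0,0,-3,0.7]]';python3 -m creep '[[0,0,0,0,0,-4,0.7],[0,0,0,0,0,-4,0.7],[0,0,0,0,0,-2.4,0.7],[0,0,0,0,0,-0.8,0.7],[0,0,0,0,0,0,0.7]]';python3 -m creep '[[0,0,0,0,0,0,0.7]]'
```

```text
time_s: 5.33
position: [0.5311, -0.1103, 0.1898]
eef_rot: [[0.16, 0.987, -0.003], [0.987, -0.16, 0.001], [0.001, -0.003, -1.0]]
contact_force: [1.3, 0.7, -0.5]
gripper_width: 0.0611
grasp_force: 0.0
time_s: 5.75
position: [0.6168, -0.2647, 0.165]
eef_rot: [[0.163, 0.986, 0.012], [0.987, -0.163, -0.009], [-0.007, 0.014, -1.0]]
contact_force: [1.6, -1.5, 0.1]
gripper_width: 0.0617
grasp_force: 0.0
time_s: 6.17
position: [0.6068, -0.2537, 0.0455]
eef_rot: [[0.16, 0.987, -0.007], [0.987, -0.16, 0.004], [0.003, -0.007, -1.0]]
contact_force: [-0.2, -0.2, 0.4]
gripper_width: 0.0615
grasp_force: 0.0
time_s: 6.25
position: [0.6095, -0.2551, 0.0493]
eef_rot: [[0.16, 0.987, -0.001], [0.987, -0.16, 0.0], [0.0, -0.001, -1.0]]
contact_force: [0.6, -0.0, 1.0]
gripper_width: 0.0615
grasp_force: 0.0
```

```bash
python3 -m creep '[[0,0,0,0,0,0,0.3],[0,0,0,0,0,0,0.3],[0,0,0,0,0,0,0.3],[0,0,0,0,0,0,0.3],[0,0,0,0,0,2,0.3]]' 20; python3 -m creep '[[0,0,0,0,0,4,0.3],[0,0,0,0,0,4,0.3],[0,0,0,0,0,3.5,0.3],[0,0,0,-0.2,1.5,1,0.3],[0,0,0,-0.6,3.9,0,0.3]]';python3 -m creep '[[0,0,0,-0.6,3.9,0,0.3],[0,0,0,-0.6,3.9,0,0.3],[0,0,0,-0.6,3.9,0,0.3],[0,0,0,-0.6,3.9,0,0.3],[0,0,0,-0.6,3.9,0,0.3]]';python3 -m creep '[[0,0,0,-0.6,3.9,0,0.3],[0,0,0,-0.6,2.7,0,0.3],[0,0,0,-0.3,0,0,0.3],[0,0,0,0,0,-4,0.3],[0,0,0,0,0,-4,0.3]]';python3 -m creep '[[0,0,0,0,0,-2,0.3],[0,0,0,0,0,-1,0.3],[0,0,0,0,0,-0.5,0.3],[0,0,0,0,0,0,0.3],[0,0,0,0,0,0,0.3]]'
```

```text
time_s: 6.67
position: [0.6076, -0.2541, 0.0675]
eef_rot: [[0.16, 0.987, -0.004], [0.987, -0.16, 0.002], [0.002, -0.005, -1.0]]
contact_force: [-0.2, 0.5, -3.0]
gripper_width: 0.0392
grasp_force: 20.0
time_s: 7.08
position: [0.6054, -0.2057, 0.1994]
eef_rot: [[0.164, 0.986, 0.01], [0.986, -0.164, -0.006], [-0.005, 0.011, -1.0]]
contact_force: [1.9, 0.3, -1.1]
gripper_width: 0.0397
grasp_force: 20.0
time_s: 7.5
position: [0.57, -0.0038, 0.1941]
eef_rot: [[0.16, 0.987, -0.001], [0.987, -0.16, 0.0], [0.0, -0.001, -1.0]]
contact_force: [0.0, 0.5, -1.0]
gripper_width: 0.0391
grasp_force: 20.0
time_s: 7.92
position: [0.5584, 0.0608, 0.116]
eef_rot: [[0.158, 0.987, 0.007], [0.987, -0.158, -0.0], [0.001, 0.007, -1.0]]
contact_force: [1.5, 0.0, -1.4]
gripper_width: 0.0393
grasp_force: 20.0
time_s: 8.33
position: [0.5574, 0.0596, 0.0805]
eef_rot: [[0.16, 0.987, 0.001], [0.987, -0.16, 0.0], [0.0, 0.001, -1.0]]
contact_force: [0.1, -0.9, -0.0]
gripper_width: 0.0391
grasp_force: 20.0
```

```bash
python3 -m creep '[[0,0,0,0,0,-0.4,0.3],[0,0,0,0,0,-0.4,0.3],[0,0,0,0,0,0,0.3],[0,0,0,0,0,0,0.58],[0,0,0,0,0,0,0.58]]'; python3 -m creep '[[0,0,0,0,0,0,0.58],[0,0,0,0,0,2,0.58],[0,0,0,0,0,3,0.58],[0,0,0,0,0,4,0.58],[0,0,0,0,0,3,0.7]]'; python3 -m creep '[[0,0,0,0,0,0,0.7],[0,0,0,0,0,0,0.7]]'
```

```text
time_s: 8.75
position: [0.557, 0.0598, 0.0721]
eef_rot: [[0.16, 0.987, 0.001], [0.987, -0.16, 0.0], [0.0, 0.001, -1.0]]
contact_force: [-1.4, -0.4, 0.6]
gripper_width: 0.0487
grasp_force: 0.0
time_s: 9.17
position: [0.5566, 0.0598, 0.1937]
eef_rot: [[0.16, 0.987, 0.0], [0.987, -0.16, 0.0], [0.0, 0.0, -1.0]]
contact_force: [0.7, -0.5, -0.8]
gripper_width: 0.0547
grasp_force: 0.0
time_s: 9.33
position: [0.558, 0.0598, 0.1936]
eef_rot: [[0.16, 0.987, 0.004], [0.987, -0.16, -0.0], [0.001, 0.004, -1.0]]
contact_force: [0.2, 0.1, -0.2]
gripper_width: 0.0612
grasp_force: 0.0
```

```bash
python3 - <<'E'
from h import *
C,a=shot("top","t3.png"); b=cv2.imread("pics/t2.png")
for n,u,v in [("b1",418,240),("ring",318,228),("disc",346,316),("p1",236,324)]:
    print(n,np.abs(a[v-20:v+20,u-20:u+20].astype(int)-b[v-20:v+20,u-20:u+20]).mean())
E
python3 -m creep '[[0,0,0,0.63,-4.1,0,0.7],[0,0,0,0.63,-4.1,0,0.7],[0,0,0,0.63,-4.1,0,0.7],[0,0,0,0.63,-4.1,0,0.7],[0,0,0,0.63,-4.1,0,0.7]]';python3 -m creep '[[0,0,0,0.63,-4.1,0,0.7],[0,0,0,0.63,-4.1,0,0.7],[0,0,0,0.63,-4.1,0,0.7],[0,0,0,0.63,-4.1,0,0.7],[0,0,0,0.63,-4.1,0,0.7]]';python3 -m creep '[[0,0,0,0,-0.2,0,0.7],[0,0,0,0,0,0,0.7]]'
python3 - <<'E'
from h import *
C,a=shot("wrist","w3.png"); print(proj(C,(.6209,-.3528,.068)))
u,v=map(int,proj(C,(.6209,-.3528,.068))); g=cv2.medianBlur(cv2.cvtColor(a,6),5)
print(cv2.HoughCircles(g[:300],cv2.HOUGH_GRADIENT,1,20,param1=80,param2=18,minRadius=9,maxRadius=26))
E
```

```text
b1 37.739583333333336
ring 14.224583333333333
disc 40.662083333333335
p1 19.133541666666666
time_s: 9.8
position: [0.5866, -0.1465, 0.1892]
eef_rot: [[0.16, 0.987, -0.004], [0.987, -0.16, 0.002], [0.001, -0.004, -1.0]]
contact_force: [1.0, -0.0, 0.6]
gripper_width: 0.0614
grasp_force: 0.0
time_s: 10.22
position: [0.6182, -0.3514, 0.1886]
eef_rot: [[0.16, 0.987, -0.004], [0.987, -0.16, 0.003], [0.002, -0.004, -1.0]]
contact_force: [1.0, 0.1, 0.5]
gripper_width: 0.0612
grasp_force: 0.0
time_s: 10.38
position: [0.6183, -0.3542, 0.1884]
eef_rot: [[0.163, 0.987, -0.003], [0.987, -0.163, 0.002], [0.002, -0.004, -1.0]]
contact_force: [0.1, 1.2, 0.1]
gripper_width: 0.0614
grasp_force: 0.0
[321.25644188 236.1013956 ]
[[[320.5 217.5  24.3]
  [234.5 275.5  22.1]
  [ 35.5  23.5  25.4]
  [317.5 237.5  17.1]]]
```

```bash
python3 -m creep '[[0,0,0,0,0,-4,0.7],[0,0,0,0,0,-4,0.7],[0,0,0,0,0,-4,0.7],[0,0,0,0,0,-2,0.7],[0,0,0,0,0,0,0.7]]';python3 -m creep '[[0,0,0,0,0,0,0.3],[0,0,0,0,0,0,0.3],[0,0,0,0,0,0,0.3],[0,0,0,0,0,0,0.3],[0,0,0,0,0,2,0.3]]' 20; python3 -m creep '[[0,0,0,0,0,4,0.3],[0,0,0,0,0,4,0.3],[0,0,0,0,0,3.5,0.3],[0,0,0,-0.2,1.5,1,0.3],[0,0,0,-0.3,4.1,0,0.3]]';python3 -m creep '[[0,0,0,-0.4,4.1,0,0.3],[0,0,0,-0.4,4.1,0,0.3],[0,0,0,-0.3,4.1,0,0.3],[0,0,0,-0.3,4.1,0,0.3],[0,0,0,-0.3,4.1,0,0.3]]';python3 -m creep '[[0,0,0,-0.3,4.1,0,0.3],[0,0,0,-0.3,4.1,0,0.3],[0,0,0,-0.3,4.1,0,0.3],[0,0,0,-0.3,4.1,0,0.3],[0,0,0,-0.3,4.1,0,0.3]]';python3 -m creep '[[0,0,0,-0.3,3.6,0,0.3],[0,0,0,-0.3,3.5,0,0.3],[0,0,0,0,0,0,0.3],[0,0,0,0,0,0,0.3]]'
```

```text
time_s: 10.85
position: [0.615, -0.3466, 0.0449]
eef_rot: [[0.158, 0.987, -0.011], [0.987, -0.158, 0.008], [0.006, -0.012, -1.0]]
contact_force: [-0.5, 0.5, -0.5]
gripper_width: 0.0614
grasp_force: 0.0
time_s: 11.27
position: [0.6181, -0.351, 0.07]
eef_rot: [[0.16, 0.987, -0.003], [0.987, -0.16, 0.002], [0.002, -0.004, -1.0]]
contact_force: [-0.2, 0.9, -2.1]
gripper_width: 0.0392
grasp_force: 20.0
time_s: 11.68
position: [0.6178, -0.302, 0.2027]
eef_rot: [[0.164, 0.986, 0.011], [0.986, -0.164, -0.009], [-0.007, 0.012, -1.0]]
contact_force: [2.2, -0.4, -0.8]
gripper_width: 0.0393
grasp_force: 20.0
time_s: 12.1
position: [0.5967, -0.0889, 0.1971]
eef_rot: [[0.16, 0.987, 0.001], [0.987, -0.16, 0.0], [0.0, 0.001, -1.0]]
contact_force: [1.3, 0.7, -0.4]
gripper_width: 0.039
grasp_force: 20.0
time_s: 12.52
position: [0.5815, 0.1161, 0.1971]
eef_rot: [[0.16, 0.987, 0.001], [0.987, -0.16, 0.0], [0.0, 0.001, -1.0]]
contact_force: [-0.1, 0.2, -1.8]
gripper_width: 0.039
grasp_force: 20.0
time_s: 12.85
position: [0.5756, 0.1869, 0.1969]
eef_rot: [[0.156, 0.988, 0.0], [0.988, -0.156, 0.0], [0.0, 0.0, -1.0]]
contact_force: [0.0, 0.4, -0.8]
gripper_width: 0.0391
grasp_force: 20.0
```

```bash
python3 -m creep '[[0,0,0,0.1,-0.5,0,0.3],[0,0,0,0,0,-4,0.3],[0,0,0,0,0,-4,0.3],[0,0,0,0,0,-2,0.3],[0,0,0,0,0,-1,0.3]]';python3 -m creep '[[0,0,0,0,0,-0.5,0.3],[0,0,0,0,0,-0.5,0.3],[0,0,0,0,0,-0.3,0.3],[0,0,0,0,0,0,0.3],[0,0,0,0,0,0,0.3]]'
```

```text
time_s: 13.27
position: [0.5772, 0.1785, 0.0847]
eef_rot: [[0.163, 0.987, -0.002], [0.987, -0.163, 0.001], [0.001, -0.002, -1.0]]
contact_force: [1.0, 3.3, 0.9]
gripper_width: 0.0392
grasp_force: 20.0
time_s: 13.68
position: [0.5783, 0.1789, 0.0747]
eef_rot: [[0.16, 0.987, 0.001], [0.987, -0.16, -0.001], [-0.0, 0.001, -1.0]]
contact_force: [-0.8, -0.2, 3.6]
gripper_width: 0.039
grasp_force: 20.0
```

```bash
python3 -m creep '[[0,0,0,0,0,0,0.58],[0,0,0,0,0,0,0.58],[0,0,0,0,0,0,0.58],[0,0,0,0,0,3,0.58],[0,0,0,0,0,4,0.58]]'; python3 -m creep '[[0,0,0,0,0,4,0.7],[0,0,0,0,-3,2,0.7],[0,0,0,-2,-3,0,0.7],[0,0,0,-2,-4,0,0.7],[0,0,0,-2,-4,0,0.7]]'; python3 -m creep '[[0,0,0,0,-2,0,0.7],[0,0,0,0,0,0,0.7]]'
python3 - <<'E'
from h import *
C,a=shot("wrist","w4.png"); c=np.array([.506,.130]);X=np.array([.156,.988]);Y=np.array([-.988,.156])
for n,x,y,z in[("p0",-62,-62,90),("p1",-62,62,90),("p2",62,-62,90),("stud",0,0,158),("collar",0,0,95)]: print(n,proj(C,[*(c+(X*x+Y*y)/1e3),z/1e3]))
E
```

```text
time_s: 14.1
position: [0.5745, 0.1791, 0.1409]
eef_rot: [[0.16, 0.987, -0.008], [0.987, -0.16, -0.002], [-0.003, -0.008, -1.0]]
contact_force: [1.1, -0.2, -0.4]
gripper_width: 0.0508
grasp_force: 0.0
time_s: 14.52
position: [0.5199, 0.0444, 0.2043]
eef_rot: [[0.158, 0.987, 0.002], [0.987, -0.158, -0.0], [-0.0, 0.002, -1.0]]
contact_force: [-0.4, -0.6, -0.6]
gripper_width: 0.0615
grasp_force: 0.0
time_s: 14.68
position: [0.5192, 0.0219, 0.2038]
eef_rot: [[0.163, 0.987, -0.0], [0.987, -0.163, -0.002], [-0.002, -0.0, -1.0]]
contact_force: [0.3, 0.3, 0.5]
gripper_width: 0.0615
grasp_force: 0.0
p0 [366.77881622 176.64567813]
p1 [173.47300611 177.94887398]
p2 [373.071337   -48.22151119]
stud [246.65993771  56.20436139]
collar [264.82043894  72.31532704]
```

View pics/w4.png

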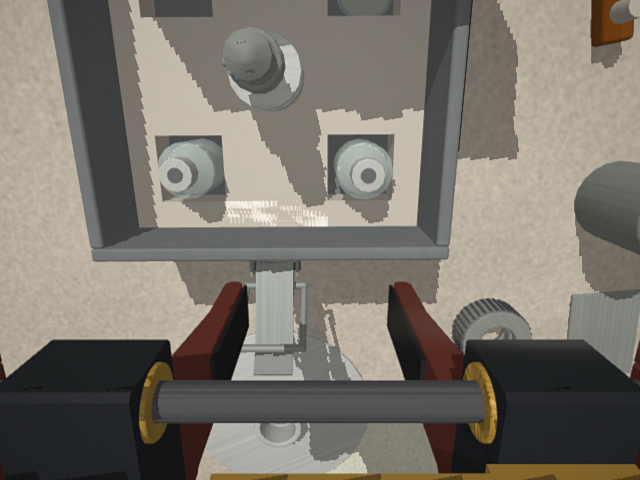

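Bottles stand in p0 (cap 368,175) and p1 (175,175), p2's body at (362,5); stud head at (252,56), collar (268,72), hub bore at (281,431), ring (492,333).

```bash
python3 - <<'E'
from h import *
C=cam("wrist"); print("hub",onz(C,281,430,.028)," ring",onz(C,492,330,.03),"stud22",onz(C,252,56,.15),"collar",onz(C,268,72,.095))
import sys
a=cv2.imread("pics/w4.png"); cv2.imwrite("pics/stud.png",cv2.resize(a[0:130,190:340],None,fx=5,fy=4.6,interpolation=3))
E
```

```text
hub [ 0.45145265 -0.17713051  0.028     ]  ring [ 0.65639351 -0.1003941   0.03      ] stud22 [0.50825088 0.13291414 0.15      ] collar [0.5088561  0.13186405 0.095     ]
```

View pics/stud.png

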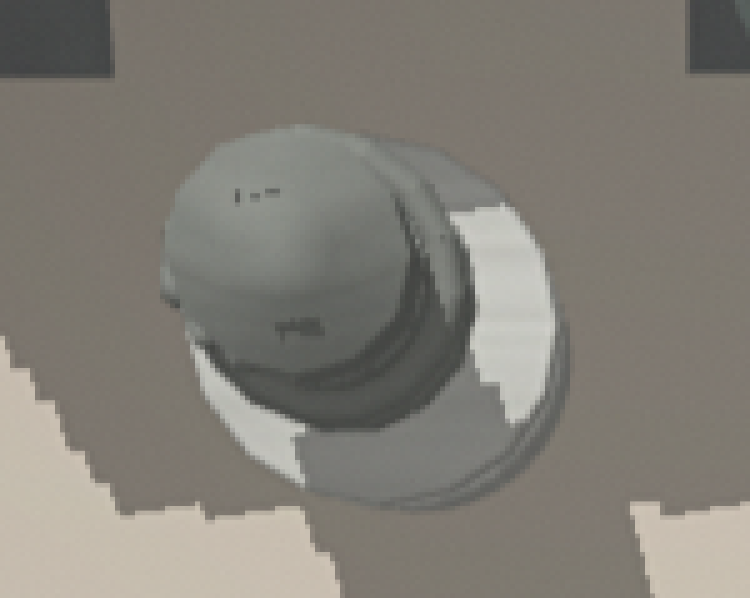

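The crop gives the collar at (265.2,70.5) and the stud shoulder at (247.6,54.8), so the stud axis is about (0.506,0.131). Moving over the disc.

```bash
python3 -m creep '[[0,0,0,-1.2,-3.3,-0.2,0.7],[0,0,0,-1.2,-3.3,-0.2,0.7],[0,0,0,-1.2,-3.3,-0.2,0.7],[0,0,0,-1.2,-3.3,-0.2,0.7],[0,0,0,-1.1,-3.3,-0.3,0.7]]'; python3 -m creep '[[0,0,0,-1.1,-3.5,-0.3,0.7],[0,0,0,0,0,0,0.7],[0,0,0,0,0,0,0.7]]'
python3 - <<'E'
from h import *
C,a=shot("wrist","w5.png"); print(proj(C,(.447,-.178,.028)))
g=cv2.medianBlur(cv2.cvtColor(a,6),5)
for r in((18,30),(30,42)): 
    c=cv2.HoughCircles(g[:330],cv2.HOUGH_GRADIENT,1,20,param1=80,param2=20,minRadius=r[0],maxRadius=r[1]); print(c)
    if c is not None: print(onz(C,*c[0][0][:2],.028))
K,R,t=cam("top"); 
C2,b=shot("top"); 
# ring & disc by gray in top
print([np.round(onz(C2,u,v,.03)[:2],4) for u,v in[(317.3,228)]])
c=cv2.HoughCircles(cv2.cvtColor(b,6)[200:260,290:350],cv2.HOUGH_GRADIENT,1,20,param1=80,param2=12,minRadius=10,maxRadius=16);print(c)
if c is not None: print(onz(C2,c[0][0][0]+290,c[0][0][1]+200,.03))
E
```

```text
time_s: 15.15
position: [0.4617, -0.14, 0.1927]
eef_rot: [[0.158, 0.987, 0.001], [0.987, -0.158, 0.0], [0.0, 0.001, -1.0]]
contact_force: [-0.0, 0.2, -0.8]
gripper_width: 0.0613
grasp_force: 0.0
time_s: 15.4
position: [0.4508, -0.1754, 0.1895]
eef_rot: [[0.163, 0.987, 0.0], [0.987, -0.163, 0.0], [0.001, 0.0, -1.0]]
contact_force: [-0.2, 0.8, -0.5]
gripper_width: 0.0612
grasp_force: 0.0
[313.02736743 227.60644678]
[[[312.5 223.5  29.4]
  [577.5  92.5  29.4]]]
[ 0.44714388 -0.1746477   0.028     ]
[[[574.5  89.5  33.7]
  [313.5 230.5  35.4]]]
[ 0.64843338 -0.10771328  0.028     ]
[array([ 0.6562, -0.1162])]
[[[27.5 27.5 14.1]]]
[ 0.65737671 -0.11672518  0.03      ]
```

View pics/w5.png

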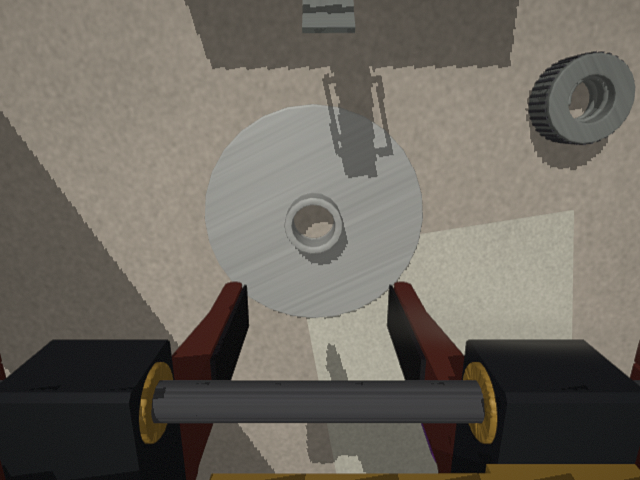

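Disc rim centred at (314,211), hub at (313.5,224), i.e. about (0.447,-0.176); ring at (588,98). Grasping the hub.

```bash
python3 -m creep '[[0,0,0,-0.35,-0.05,-4,0.7],[0,0,0,0,0,-4,0.7],[0,0,0,0,0,-4,0.7],[0,0,0,0,0,-2.5,0.7],[0,0,0,0,0,-1,0.7]]'; python3 -m creep '[[0,0,0,0,0,-0.5,0.7],[0,0,0,0,0,-0.3,0.7],[0,0,0,0,0,0,0.7],[0,0,0,0,0,0,0.7]]'; python3 -m creep '[[0,0,0,0,0,0,0.4],[0,0,0,0,0,0,0.4],[0,0,0,0,0,0,0.4],[0,0,0,0,0,0,0.4]]' 40
```

```text
time_s: 15.92
position: [0.4455, -0.1722, 0.0316]
eef_rot: [[0.158, 0.988, -0.005], [0.988, -0.158, 0.003], [0.002, -0.005, -1.0]]
contact_force: [0.0, -0.2, -0.2]
gripper_width: 0.0617
grasp_force: 0.0
time_s: 16.25
position: [0.4481, -0.1755, 0.0279]
eef_rot: [[0.159, 0.987, 0.002], [0.987, -0.159, -0.001], [-0.001, 0.002, -1.0]]
contact_force: [-1.1, -0.5, -0.1]
gripper_width: 0.0617
grasp_force: 0.0
time_s: 16.58
position: [0.4474, -0.1756, 0.0275]
eef_rot: [[0.16, 0.987, 0.001], [0.987, -0.16, -0.001], [-0.001, 0.001, -1.0]]
contact_force: [-0.4, 1.3, 8.0]
gripper_width: 0.0451
grasp_force: 40.0
```

```bash
python3 -m creep '[[0,0,0,0,0,2,0.4],[0,0,0,0,0,4,0.4],[0,0,0,0,0,4,0.4],[0,0,0,0,0,4,0.4],[0,0,0,0,0,4,0.4]]'; python3 -m creep '[[0,0,0,0.7,3.8,0.5,0.4],[0,0,0,0.7,3.8,0,0.4],[0,0,0,0.7,3.8,0,0.4],[0,0,0,0.7,3.8,0,0.4],[0,0,0,0.7,3.8,0,0.4]]';python3 -m creep '[[0,0,0,0.7,3.8,0,0.4],[0,0,0,0.7,3.8,0,0.4],[0,0,0,0.7,3,0,0.4],[0,0,0,0.2,1,0,0.4],[0,0,0,0,0,0,0.4]]';python3 -m creep '[[0,0,0,0,0,0,0.4],[0,0,0,0,0,0,0.4]]'
python3 - <<'E'
from h import *
C,a=shot("wrist","w6.png"); cv2.imwrite("pics/w6c.png",cv2.resize(a[150:450,140:500],None,fx=2,fy=2))
o=manip.get_obs();p=o["position"];print("hubtop@tcp",proj(C,[p[0],p[1],p[2]]),"stud",proj(C,[.506,.131,.158]))
E
```

```text
time_s: 17.0
position: [0.4459, -0.1748, 0.2083]
eef_rot: [[0.16, 0.987, -0.001], [0.987, -0.16, 0.001], [0.0, -0.001, -1.0]]
contact_force: [0.3, -0.2, -2.6]
gripper_width: 0.0451
grasp_force: 40.0
time_s: 17.42
position: [0.4813, 0.0163, 0.2117]
eef_rot: [[0.161, 0.987, -0.0], [0.987, -0.161, 0.0], [0.0, -0.0, -1.0]]
contact_force: [1.2, -0.9, -2.3]
gripper_width: 0.0451
grasp_force: 40.0
time_s: 17.83
position: [0.5048, 0.133, 0.2114]
eef_rot: [[0.157, 0.988, -0.0], [0.988, -0.157, 0.001], [0.001, -0.0, -1.0]]
contact_force: [0.1, -0.6, -3.3]
gripper_width: 0.0447
grasp_force: 40.0
time_s: 18.0
position: [0.5042, 0.1295, 0.2113]
eef_rot: [[0.16, 0.987, -0.001], [0.987, -0.16, -0.001], [-0.001, -0.001, -1.0]]
contact_force: [-0.6, -0.4, -1.8]
gripper_width: 0.045
grasp_force: 40.0
hubtop@tcp [317.12511856 323.07045366] stud [320.1272134  270.85097577]
```

View pics/w6c.png

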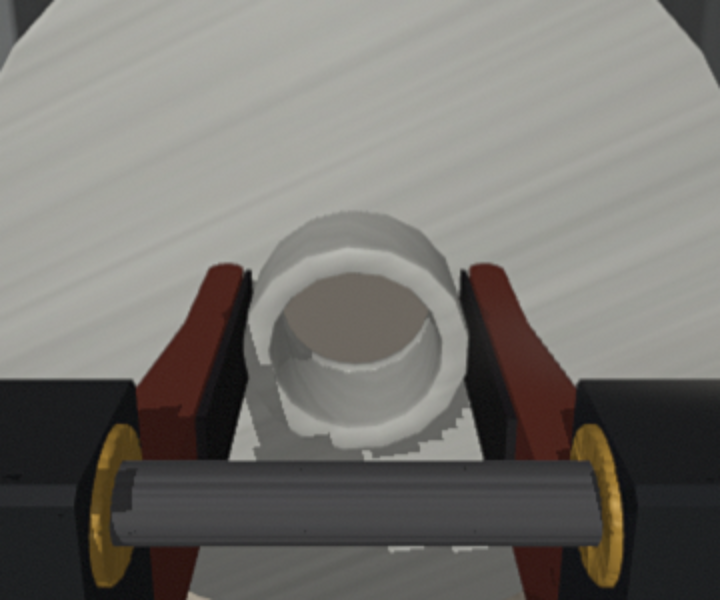

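The crop shows the hub top held squarely, centre (357,349), i.e. full-image (318.5,324.5), under 1 mm off the TCP. Correcting by +1, +2 mm and lowering.

```bash
python3 -m creep '[[0,0,0,0.12,0.2,0,0.4],[0,0,0,0,0,-2,0.4],[0,0,0,0,0,-1.5,0.4],[0,0,0,0,0,0,0.4]]'; python3 -m creep '[[0,0,0,0,0,-0.8,0.4],[0,0,0,0,0,-0.4,0.4],[0,0,0,0,0,-0.4,0.4],[0,0,0,0,0,0,0.4]]';  python3 -m creep '[[0,0,0,0,0,-0.5,0.4],[0,0,0,0,0,-0.5,0.4],[0,0,0,0,0,0,0.4]]'
```

```text
time_s: 18.38
position: [0.504, 0.1315, 0.1743]
eef_rot: [[0.162, 0.987, -0.005], [0.987, -0.162, -0.001], [-0.002, -0.005, -1.0]]
contact_force: [-0.9, 0.5, -3.2]
gripper_width: 0.0452
grasp_force: 40.0
time_s: 18.72
position: [0.5059, 0.1326, 0.1603]
eef_rot: [[0.16, 0.987, -0.001], [0.987, -0.16, -0.0], [-0.0, -0.001, -1.0]]
contact_force: [0.6, -0.0, -2.3]
gripper_width: 0.0451
grasp_force: 40.0
time_s: 18.97
position: [0.5056, 0.1327, 0.1499]
eef_rot: [[0.16, 0.987, -0.001], [0.987, -0.16, -0.0], [-0.0, -0.001, -1.0]]
contact_force: [-0.7, 0.3, -2.3]
gripper_width: 0.0452
grasp_force: 40.0
```

```bash
python3 -m creep '[[0,0,0,0,0,-0.8,0.4],[0,0,0,0,0,-0.8,0.4],[0,0,0,0,0,-0.6,0.4],[0,0,0,0,0,-0.2,0.4],[0,0,0,0,0,0,0.4]]'; python3 -m creep '[[0,0,0,0,0,-0.2,0.4],[0,0,0,0,0,-0.1,0.4],[0,0,0,0,0,0,0.4]]'
```

```text
time_s: 19.38
position: [0.5053, 0.1327, 0.1256]
eef_rot: [[0.16, 0.987, -0.002], [0.987, -0.16, -0.0], [-0.001, -0.002, -1.0]]
contact_force: [0.7, 0.5, -3.0]
gripper_width: 0.0449
grasp_force: 40.0
time_s: 19.63
position: [0.5061, 0.1328, 0.1236]
eef_rot: [[0.16, 0.987, -0.0], [0.987, -0.16, 0.0], [0.0, -0.0, -1.0]]
contact_force: [-0.8, -0.1, -2.3]
gripper_width: 0.0452
grasp_force: 40.0
```

```bash
python3 -m creep '[[0,0,0,0,0,0,0.7],[0,0,0,0,0,0,0.7],[0,0,0,0,0,0,0.7],[0,0,0,0,0,3,0.7],[0,0,0,0,0,4,0.7]]'; python3 -m creep '[[0,0,0,0,0,2,1],[0,0,0,1.5,-3.8,0,1],[0,0,0,1.5,-3.8,0,1],[0,0,0,1.5,-3.8,0,1],[0,0,0,1.5,-3.8,0,1]]';python3 -m creep '[[0,0,0,2,-3.6,0,1],[0,0,0,2,-3.6,0,1],[0,0,0,2,-2.4,0,1],[0,0,0,2,0,0,1],[0,0,0,0,0,0,1]]'; python3 -m creep '[[0,0,0,0,0,0,1]]'
python3 - <<'E'
from h import *
C,a=shot("wrist","w7.png"); c=cam("top");print("pot",onz(c,271,170,.092));print(proj(C,(.6565,-.116,.03)))
g=cv2.medianBlur(cv2.cvtColor(a,6),5)
k=cv2.HoughCircles(g[:330],cv2.HOUGH_GRADIENT,1,30,param1=80,param2=20,minRadius=18,maxRadius=50); print(k)
for q in k[0]: print(onz(C,q[0],q[1],.03))
E
```

```text
time_s: 20.05
position: [0.5035, 0.1324, 0.1918]
eef_rot: [[0.16, 0.987, -0.007], [0.987, -0.16, -0.001], [-0.002, -0.007, -1.0]]
contact_force: [1.3, 1.0, -0.1]
gripper_width: 0.0613
grasp_force: 0.0
time_s: 20.47
position: [0.5668, -0.0207, 0.2145]
eef_rot: [[0.159, 0.987, 0.002], [0.987, -0.159, -0.0], [0.0, 0.002, -1.0]]
contact_force: [0.8, 0.3, -1.1]
gripper_width: 0.0873
grasp_force: 0.0
time_s: 20.88
position: [0.6497, -0.1177, 0.2138]
eef_rot: [[0.163, 0.987, 0.004], [0.987, -0.163, -0.001], [-0.0, 0.004, -1.0]]
contact_force: [0.7, 0.5, 0.2]
gripper_width: 0.0881
grasp_force: 0.0
time_s: 20.97
position: [0.6463, -0.1155, 0.2134]
eef_rot: [[0.16, 0.987, -0.0], [0.987, -0.16, 0.0], [0.0, -0.0, -1.0]]
contact_force: [-0.5, 0.1, -0.3]
gripper_width: 0.0875
grasp_force: 0.0
pot [ 0.78339028 -0.01231299  0.092     ]
[329.50192525 215.90338441]
[[[332.5 211.5  38. ]
  [495.5  39.5  42.5]
  [ 31.5 141.5  29.4]
  [ 46.5 110.5  26. ]]]
[ 0.65953755 -0.11268137  0.03      ]
[ 0.79834737 -0.00316497  0.03      ]
[ 0.43215668 -0.01831579  0.03      ]
[0.45208934 0.00220125 0.03      ]
```

View pics/w7.png

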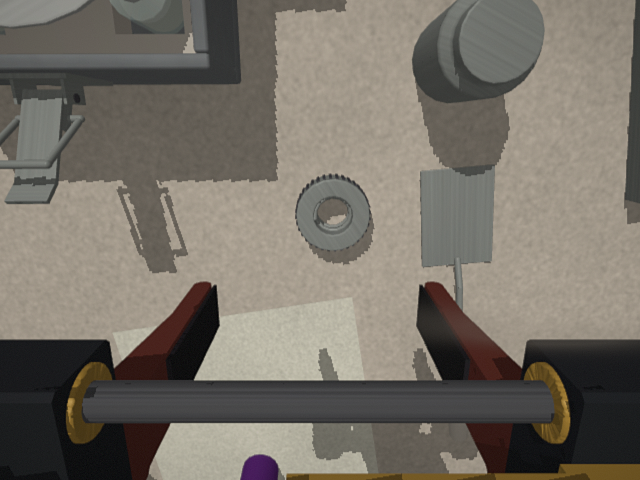

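Ring's top circle is centred at (333,214), about (0.658,-0.115); the spatula blade's edge at x=421 stays clear with a 75 mm opening. Grasping the ring.

```bash
python3 -m creep '[[0,0,0,1.2,0,-2,0.86],[0,0,0,0,0,-4,0.86],[0,0,0,0,0,-4,0.86],[0,0,0,0,0,-4,0.86],[0,0,0,0,0,-3,0.86]]'; python3 -m creep '[[0,0,0,0,0,-1.2,0.86],[0,0,0,0,0,-0.5,0.86],[0,0,0,0,0,-0.4,0.86],[0,0,0,0,0,0,0.86],[0,0,0,0,0,0,0.86]]'; python3 -m creep '[[0,0,0,0,0,0,0.6],[0,0,0,0,0,0,0.6],[0,0,0,0,0,0,0.6],[0,0,0,0,0,0,0.6]]' 40
```

```text
time_s: 21.43
position: [0.6552, -0.1134, 0.0412]
eef_rot: [[0.158, 0.987, -0.004], [0.987, -0.158, 0.001], [0.0, -0.004, -1.0]]
contact_force: [-0.8, -0.8, 0.3]
gripper_width: 0.0756
grasp_force: 0.0
time_s: 21.85
position: [0.6595, -0.1155, 0.0247]
eef_rot: [[0.16, 0.987, 0.003], [0.987, -0.16, -0.001], [-0.0, 0.003, -1.0]]
contact_force: [-1.2, -0.2, 0.5]
gripper_width: 0.0756
grasp_force: 0.0
time_s: 22.18
position: [0.6589, -0.1155, 0.0239]
eef_rot: [[0.16, 0.987, 0.002], [0.987, -0.16, -0.0], [-0.0, 0.002, -1.0]]
contact_force: [-2.1, -0.2, 6.8]
gripper_width: 0.0605
grasp_force: 40.0
```

```bash
python3 -m creep '[[0,0,0,0,0,2,0.6],[0,0,0,0,0,4,0.6],[0,0,0,0,0,4,0.6],[0,0,0,0,0,4,0.6],[0,0,0,0,0,4,0.6]]'; python3 -m creep '[[0,0,7.15,-1.9,3.08,0.5,0.6],[0,0,7.15,-1.9,3.08,0,0.6],[0,0,7.15,-1.9,3.08,0,0.6],[0,0,7.15,-1.9,3.08,0,0.6],[0,0,7.15,-1.9,3.08,0,0.6]]'; python3 -m creep '[[0,0,7.15,-1.9,3.08,0,0.6],[0,0,7.15,-1.9,3.08,0,0.6],[0,0,7.15,-1.9,3.08,0,0.6],[0,0,7.15,0,0,0,0.6],[0,0,7.15,0,0,0,0.6]]'; python3 -m creep '[[0,0,7.15,0,0,0,0.6],[0,0,7.15,0,0,0,0.6],[0,0,7.15,0,0,0,0.6],[0,0,7.15,0,0,0,0.6],[0,0,7.15,0,0,0,0.6]]'; python3 -m creep '[[0,0,7.15,0,0,0,0.6],[0,0,7.15,0,0,0,0.6],[0,0,7.15,0,0,0,0.6],[0,0,7.15,0,0,0,0.6],[0,0,7.15,0,0,0,0.6]]'; python3 -m creep '[[0,0,7.15,0,0,0,0.6],[0,0,7.15,0,0,0,0.6],[0,0,7.15,0,0,0,0.6],[0,0,0,0,0,0,0.6],[0,0,0,0,0,0,0.6]]'
python3 - <<'E'
from h import *
C,a=shot("wrist","w8.png"); cv2.imwrite("pics/w8c.png",cv2.resize(a[130:430,140:500],None,fx=2,fy=2))
o=manip.get_obs();p=np.array(o["position"]);print(o["q"],p,"ringtop@tcp",proj(C,[p[0],p[1],p[2]+.006]),"stud",proj(C,[.506,.1315,.158]))
E
```

```text
time_s: 22.6
position: [0.6572, -0.1151, 0.204]
eef_rot: [[0.16, 0.987, -0.001], [0.987, -0.16, 0.0], [0.0, -0.001, -1.0]]
contact_force: [1.6, 0.6, -2.2]
gripper_width: 0.0606
grasp_force: 40.0
time_s: 23.02
position: [0.5615, 0.0398, 0.2075]
eef_rot: [[-0.452, 0.892, -0.001], [0.892, 0.452, 0.0], [0.0, -0.001, -1.0]]
contact_force: [0.4, 0.8, -2.2]
gripper_width: 0.0604
grasp_force: 40.0
time_s: 23.43
position: [0.5039, 0.1329, 0.2074]
eef_rot: [[-0.89, 0.456, -0.002], [0.456, 0.89, 0.0], [0.001, -0.001, -1.0]]
contact_force: [1.0, 0.5, -2.5]
gripper_width: 0.0605
grasp_force: 40.0
time_s: 23.85
position: [0.5055, 0.1311, 0.2074]
eef_rot: [[-0.989, -0.146, -0.001], [-0.146, 0.989, -0.0], [0.001, -0.0, -1.0]]
contact_force: [0.2, -0.2, -1.8]
gripper_width: 0.06
grasp_force: 40.0
time_s: 24.27
position: [0.5055, 0.131, 0.2074]
eef_rot: [[-0.718, -0.696, -0.001], [-0.696, 0.718, -0.0], [0.001, 0.0, -1.0]]
contact_force: [-0.3, 0.2, -1.8]
gripper_width: 0.0603
grasp_force: 40.0
time_s: 24.68
position: [0.5057, 0.1311, 0.2074]
eef_rot: [[-0.422, -0.906, -0.001], [-0.906, 0.422, -0.0], [0.0, 0.0, -1.0]]
contact_force: [-1.1, -0.6, -2.1]
gripper_width: 0.0602
grasp_force: 40.0
[ 6.95730219e+00  1.61386488e+01  9.83254673e+01 -5.10072739e-03
  6.55608603e+01 -1.48056658e+02] [0.50575549 0.13109777 0.20748311] ringtop@tcp [318.26059207 331.04588352] stud [317.8955893  278.31721297]
```

View pics/w8c.png

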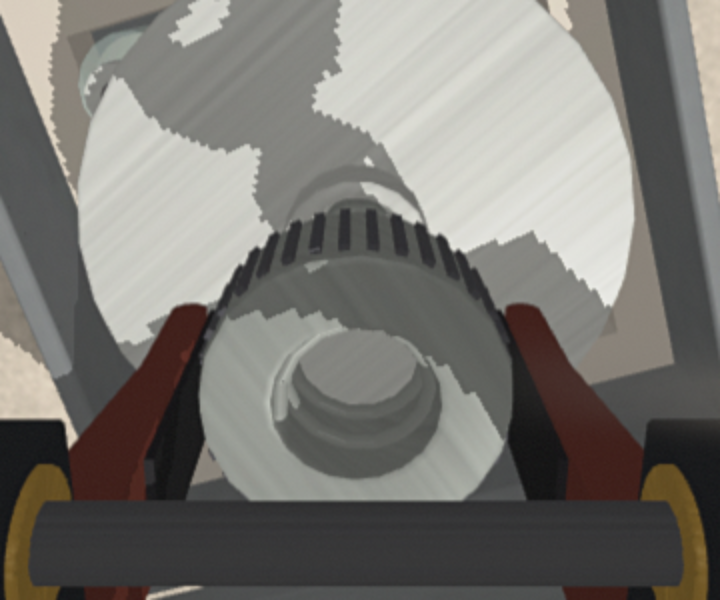

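The crop shows the ring's bore centred at (356,403), i.e. full image (318,331.5), within 0.5 mm of the TCP, and the disc lying centred in the case. Lowering onto the stud.

```bash
python3 -m creep '[[0,0,0,0,0,-2,0.6],[0,0,0,0,0,-1,0.6],[0,0,0,0,0,-0.5,0.6],[0,0,0,0,0,0,0.6]]'; python3 -m creep '[[0,0,0,0,0,-0.3,0.6],[0,0,0,0,0,0,0.6]]'; python3 -m creep '[[0,0,0,0,0,-0.2,0.6],[0,0,0,0,0,0,0.6]]'; python3 -m creep '[[0,0,0,0,0,-0.2,0.6],[0,0,0,0,0,0,0.6]]'
```

```text
time_s: 25.07
position: [0.5048, 0.131, 0.1712]
eef_rot: [[-0.42, -0.908, -0.003], [-0.908, 0.42, -0.0], [0.002, 0.003, -1.0]]
contact_force: [-0.1, 0.4, -2.4]
gripper_width: 0.0604
grasp_force: 40.0
time_s: 25.23
position: [0.5062, 0.1312, 0.1696]
eef_rot: [[-0.419, -0.908, 0.0], [-0.908, 0.419, -0.0], [-0.0, -0.0, -1.0]]
contact_force: [0.6, 0.9, -2.3]
gripper_width: 0.0604
grasp_force: 40.0
time_s: 25.4
position: [0.5063, 0.1312, 0.1678]
eef_rot: [[-0.419, -0.908, 0.001], [-0.908, 0.419, -0.0], [-0.0, -0.001, -1.0]]
contact_force: [-0.1, -0.3, -1.5]
gripper_width: 0.0605
grasp_force: 40.0
time_s: 25.57
position: [0.5061, 0.1311, 0.1656]
eef_rot: [[-0.419, -0.908, 0.0], [-0.908, 0.419, -0.0], [-0.0, -0.0, -1.0]]
contact_force: [0.1, 0.5, -2.8]
gripper_width: 0.06
grasp_force: 40.0
```

```bash
for i in 1; do python3 -m creep '[[0,0,0,0,0,-0.2,0.6],[0,0,0,0,0,0,0.6]]'; python3 -m creep '[[0,0,0,0,0,-0.2,0.6],[0,0,0,0,0,0,0.6]]';python3 -m creep '[[0,0,0,0,0,-0.2,0.6],[0,0,0,0,0,0,0.6]]'; done | grep -E "posi|contact"
```

```text
position: [0.5059, 0.1311, 0.1634]
contact_force: [0.4, -0.5, -2.3]
position: [0.5059, 0.1311, 0.1613]
contact_force: [0.5, 0.1, -2.7]
position: [0.5059, 0.1311, 0.1593]
contact_force: [1.0, -0.9, -1.8]
```

```bash
(python3 -m creep '[[0,0,0,0,0,-0.2,0.6],[0,0,0,0,0,0,0.6]]'; python3 -m creep '[[0,0,0,0,0,-0.2,0.6],[0,0,0,0,0,0,0.6]]';python3 -m creep '[[0,0,0,0,0,-0.1,0.6],[0,0,0,0,0,0,0.6]]' )| grep -E "posi|contact"
```

```text
position: [0.5063, 0.1312, 0.1577]
contact_force: [-1.1, 0.2, 0.4]
position: [0.5064, 0.1313, 0.1571]
contact_force: [-5.0, 0.6, 12.6]
position: [0.5064, 0.1314, 0.1568]
contact_force: [-5.4, -0.3, 19.6]
```

```bash
(python3 -m creep '[[0,0,0,0,0,0.15,0.6],[0,0,-7.1,0,0,-0.024,0.6],[0,0,-7.1,0,0,-0.024,0.6],[0,0,-7.1,0,0,-0.024,0.6],[0,0,-7.1,0,0,-0.024,0.6]]'; python3 -m creep '[[0,0,-7.1,0,0,-0.024,0.6],[0,0,-7.1,0,0,-0.024,0.6],[0,0,-7.1,0,0,-0.024,0.6],[0,0,-7.1,0,0,-0.024,0.6],[0,0,-7.1,0,0,-0.024,0.6]]' )| grep -E "posi|contact|rot"; python3 -c "
from h import *
o=manip.get_obs();print(o['q'][5],o['ft_torque'])"
```

```text
position: [0.5057, 0.1318, 0.1562]
eef_rot: [[-0.804, -0.595, -0.0], [-0.595, 0.804, 0.001], [-0.001, 0.001, -1.0]]
contact_force: [-3.7, 1.5, 10.9]
position: [0.5059, 0.1317, 0.1551]
eef_rot: [[-1.0, -0.017, 0.0], [-0.017, 1.0, 0.001], [-0.0, 0.001, -1.0]]
contact_force: [-4.0, 1.7, 10.1]
-84.03749495291994 [0.30559928 0.51322516 0.12478661]
```

```bash
(python3 -m creep '[[0,0,-7.1,0,0,-0.024,0.6],[0,0,-7.1,0,0,-0.024,0.6],[0,0,-7.1,0,0,-0.024,0.6],[0,0,-7.1,0,0,-0.024,0.6],[0,0,-7.1,0,0,-0.024,0.6]]' 60; python3 -m creep '[[0,0,-7.1,0,0,-0.024,0.6],[0,0,-7.1,0,0,-0.024,0.6],[0,0,-7.1,0,0,-0.024,0.6],[0,0,-7.1,0,0,-0.024,0.6],[0,0,-7.1,0,0,-0.024,0.6]]';python3 -m creep '[[0,0,-7.1,0,0,-0.024,0.6],[0,0,-7.1,0,0,-0.024,0.6],[0,0,-7.1,0,0,-0.024,0.6],[0,0,-7.1,0,0,-0.024,0.6],[0,0,-7.1,0,0,-0.024,0.6]]';python3 -m creep '[[0,0,-7.1,0,0,-0.024,0.6],[0,0,-7.1,0,0,-0.024,0.6],[0,0,-7.1,0,0,-0.024,0.6],[0,0,-7.1,0,0,-0.024,0.6],[0,0,-7.1,0,0,-0.024,0.6]]' )| grep -E "posi|contact"; python3 -c "
from h import *
o=manip.get_obs();print(o['q'][5],o['ft_torque'],o['gripper_width'])"
```

```text
position: [0.5057, 0.1315, 0.1541]
contact_force: [-4.2, -0.0, 12.9]
position: [0.5059, 0.1313, 0.1529]
contact_force: [-5.1, -0.3, 14.3]
position: [0.5059, 0.1315, 0.1518]
contact_force: [-3.8, 0.7, 13.8]
position: [0.5059, 0.1314, 0.1506]
contact_force: [-4.2, 0.1, 13.6]
57.94265681233004 [0.1294601  0.87806283 0.15741735] 0.06039538196702825
```

```bash
(python3 -m creep '[[0,0,-7.1,0,0,-0.024,0.6],[0,0,-7.1,0,0,-0.024,0.6],[0,0,-7.1,0,0,-0.024,0.6],[0,0,-7.1,0,0,-0.024,0.6],[0,0,-7.1,0,0,-0.024,0.6]]' 60; python3 -m creep '[[0,0,-7.1,0,0,-0.024,0.6],[0,0,-7.1,0,0,-0.024,0.6],[0,0,-7.1,0,0,-0.024,0.6],[0,0,-7.1,0,0,-0.024,0.6],[0,0,-7.1,0,0,-0.024,0.6]]';python3 -m creep '[[0,0,-7.1,0,0,-0.024,0.6],[0,0,-7.1,0,0,-0.024,0.6],[0,0,-7.1,0,0,-0.024,0.6],[0,0,-7.1,0,0,-0.024,0.6],[0,0,0,0,0,0,0.6]]' )| grep -E "posi|contact"; python3 -c "
from h import *
o=manip.get_obs();print(o['q'][5],o['ft_torque'],o['gripper_width'])"
```

```text
position: [0.5061, 0.1313, 0.1495]
contact_force: [-4.9, -0.1, 14.3]
position: [0.506, 0.1311, 0.1483]
contact_force: [-5.8, -1.5, 15.3]
position: [0.506, 0.1314, 0.1473]
contact_force: [-5.1, 0.9, 14.1]
157.40970065605532 [ 0.23651379  0.9568343  -0.20764921] 0.06061949774110397
```

```bash
(python3 -m creep '[[0,0,0,0,0,0,0.9],[0,0,0,0,0,0,0.9],[0,0,0,0,0,0,0.9],[0,0,7.1,0,0,0,0.9],[0,0,7.1,0,0,0,0.9]]' 60; python3 -m creep '[[0,0,7.1,0,0,0,0.9],[0,0,7.1,0,0,0,0.9],[0,0,7.1,0,0,0,0.9],[0,0,7.1,0,0,0,0.9],[0,0,7.1,0,0,0,0.9]]'; python3 -m creep '[[0,0,7.1,0,0,0,0.9],[0,0,7.1,0,0,0,0.9],[0,0,7.1,0,0,0,0.9],[0,0,7.1,0,0,0,0.9],[0,0,7.1,0,0,0,0.9]]'; python3 -m creep '[[0,0,7.1,0,0,0,0.9],[0,0,7.1,0,0,0,0.9],[0,0,7.1,0,0,0,0.9],[0,0,7.1,0,0,0,0.9],[0,0,7.1,0,0,0,0.9]]'; python3 -m creep '[[0,0,7.1,0,0,0,0.9],[0,0,7.1,0,0,0,0.9],[0,0,7.1,0,0,0,0.9],[0,0,7.1,0,0,0,0.9],[0,0,7.1,0,0,0,0.9]]'; python3 -m creep '[[0,0,7.1,0,0,0,0.9],[0,0,7.1,0,0,0,0.9],[0,0,7.1,0,0,0,0.9],[0,0,7.1,0,0,0,0.9],[0,0,7.1,0,0,0,0.9]]'; python3 -m creep '[[0,0,7.1,0,0,0,0.9],[0,0,7.1,0,0,0,0.9],[0,0,7.1,0,0,0,0.9],[0,0,7.1,0,0,0,0.9],[0,0,0,0,0,0,0.9]]'; python3 -m creep '[[0,0,0,0,0,0,0.6],[0,0,0,0,0,0,0.6],[0,0,0,0,0,0,0.6],[0,0,0,0,0,0,0.6]]' )| grep -E "posi|contact|wid"; python3 -c "
from h import *
o=manip.get_obs();print(o['q'][5],o['ft_torque'],o['gripper_width'])"
```

```text
position: [0.5061, 0.1311, 0.1456]
contact_force: [0.2, 0.2, -0.0]
gripper_width: 0.079
position: [0.5061, 0.1311, 0.1455]
contact_force: [1.0, -0.3, 0.2]
gripper_width: 0.0788
position: [0.5061, 0.1311, 0.1455]
contact_force: [1.1, 0.0, -0.0]
gripper_width: 0.0791
position: [0.5061, 0.1311, 0.1455]
contact_force: [0.1, 0.7, -0.1]
gripper_width: 0.079
position: [0.5061, 0.1311, 0.1455]
contact_force: [0.4, 0.1, -0.5]
gripper_width: 0.0786
position: [0.5061, 0.1311, 0.1455]
contact_force: [-0.6, -0.0, 0.4]
gripper_width: 0.0792
position: [0.5061, 0.1311, 0.1455]
contact_force: [-0.2, 0.8, -0.1]
gripper_width: 0.0792
position: [0.5064, 0.1315, 0.1459]
contact_force: [0.2, 1.9, -0.3]
gripper_width: 0.0608
-62.98906141133134 [ 0.3395851  -0.1928254  -0.00592389] 0.060802469025086216
```

```bash
t(){ python3 -c "
from h import *
o=manip.get_obs();print(o['q'][5],np.round(o['position'],4),np.round(o['contact_force'],1),np.round(o['ft_torque'],2))"; }; python3 -m creep '[[0,0,-7.1,0,0,-0.024,0.6],[0,0,-7.1,0,0,-0.024,0.6],[0,0,-7.1,0,0,-0.024,0.6],[0,0,-7.1,0,0,-0.024,0.6],[0,0,-7.1,0,0,-0.024,0.6]]' 60 >/dev/null; t; python3 -m creep '[[0,0,-7.1,0,0,-0.024,0.6],[0,0,-7.1,0,0,-0.024,0.6],[0,0,-7.1,0,0,-0.024,0.6],[0,0,-7.1,0,0,-0.024,0.6],[0,0,-7.1,0,0,-0.024,0.6]]'>/dev/null; t; python3 -m creep '[[0,0,-7.1,0,0,-0.024,0.6],[0,0,-7.1,0,0,-0.024,0.6],[0,0,-7.1,0,0,-0.024,0.6],[0,0,-7.1,0,0,-0.024,0.6],[0,0,-7.1,0,0,-0.024,0.6]]'; t
```

```text
-27.16752167573204 [0.5062 0.1312 0.1448] [-0.2  0.8 -0.1] [ 0.05 -0.13  0.  ]
8.322435337227484 [0.5062 0.1313 0.1437] [-0.3  1.   2.5] [ 0.17 -0.01  0.08]
time_s: 34.82
position: [0.5064, 0.1315, 0.1429]
eef_rot: [[0.6, 0.8, 0.001], [0.8, -0.6, 0.001], [0.001, 0.0, -1.0]]
contact_force: [-1.0, 1.2, 6.8]
gripper_width: 0.0608
grasp_force: 60.0
43.8157913535667 [0.5064 0.1315 0.1429] [-1.   1.2  6.8] [0.29 0.11 0.07]
```

```bash
t(){ python3 -c "
from h import *
o=manip.get_obs();print(o['q'][5],np.round(o['position'],4),np.round(o['contact_force'],1),np.round(o['ft_torque'],2),o['gripper_width'])"; }; python3 -m creep '[[0,0,-7.1,0,0,-0.02,0.6],[0,0,-7.1,0,0,-0.02,0.6],[0,0,-7.1,0,0,-0.02,0.6],[0,0,-7.1,0,0,-0.02,0.6]]' 60 >/dev/null; t; python3 -m creep '[[0,0,-7.1,0,0,-0.02,0.6],[0,0,-7.1,0,0,-0.02,0.6],[0,0,-7.1,0,0,-0.02,0.6]]'>/dev/null; t;  python3 -m creep '[[0,0,-7.1,0,0,-0.02,0.6],[0,0,-7.1,0,0,-0.02,0.6],[0,0,-7.1,0,0,-0.02,0.6]]'>/dev/null; t
```

```text
72.21195064354093 [0.5064 0.1316 0.1423] [-2.7  1.5  8. ] [0.32 0.2  0.1 ] 0.06088681754423125
93.50880772637281 [0.5065 0.1315 0.142 ] [-2.7  0.3 11.6] [0.3  0.33 0.16] 0.06093416577002277
114.80811349372377 [0.5065 0.1314 0.1417] [-3.8 -0.  16. ] [0.29 0.62 0.14] 0.061158716460474084
```

```bash
t(){ python3 -c "
from h import *
o=manip.get_obs();print(o['q'][5],np.round(o['position'],4),np.round(o['contact_force'],1),np.round(o['ft_torque'],2),o['gripper_width'])"; }; python3 -m creep '[[0,0,-7.1,0,0,-0.02,0.6],[0,0,-7.1,0,0,-0.02,0.6],[0,0,-7.1,0,0,-0.02,0.6]]' 60 >/dev/null; t; python3 -m creep '[[0,0,-7.1,0,0,-0.02,0.6],[0,0,-7.1,0,0,-0.02,0.6],[0,0,-6,0,0,-0.01,0.6],[0,0,0,0,0,0,0.6]]'>/dev/null; t
```

```text
136.10524054486248 [0.5065 0.1315 0.1416] [-4.9  0.5 20.2] [0.44 0.78 0.19] 0.06104575908603758
156.2998158776079 [0.5067 0.1317 0.1416] [-6.4  0.7 22. ] [ 0.45  0.79 -0.17] 0.061158516882021494
```

```bash
(python3 -m creep '[[0,0,0,0,0,0,0.9],[0,0,0,0,0,0,0.9],[0,0,0,0,0,0.1,0.9],[0,0,7.1,0,0,0,0.9],[0,0,7.1,0,0,0,0.9]]' 60; python3 -m creep '[[0,0,7.1,0,0,0,0.9],[0,0,7.1,0,0,0,0.9],[0,0,7.1,0,0,0,0.9],[0,0,7.1,0,0,0,0.9],[0,0,7.1,0,0,0,0.9]]'; python3 -m creep '[[0,0,7.1,0,0,0,0.9],[0,0,7.1,0,0,0,0.9],[0,0,7.1,0,0,0,0.9],[0,0,7.1,0,0,0,0.9],[0,0,7.1,0,0,0,0.9]]'; python3 -m creep '[[0,0,7.1,0,0,0,0.9],[0,0,7.1,0,0,0,0.9],[0,0,7.1,0,0,0,0.9],[0,0,7.1,0,0,0,0.9],[0,0,7.1,0,0,0,0.9]]'; python3 -m creep '[[0,0,7.1,0,0,0,0.9],[0,0,7.1,0,0,0,0.9],[0,0,7.1,0,0,0,0.9],[0,0,7.1,0,0,0,0.9],[0,0,7.1,0,0,0,0.9]]'; python3 -m creep '[[0,0,0,0,0,0,0.9],[0,0,0,0,0,0,0.9]]' )| grep -E "posi|contact"
python3 - <<'E'
from h import *
C,a=shot("wrist","w9.png"); cv2.imwrite("pics/w9c.png",cv2.resize(a[130:430,140:500],None,fx=2.2,fy=2)); print(manip.get_obs()["q"][5])
for n,z in(("tip",.158),("ringtop",.149),("ringtop153",.153)): print(n,proj(C,[.506,.1315,z]), proj(C,[.506+.031*.156,.1315+.031*.988,z]))
E
```

```text
position: [0.5059, 0.131, 0.1398]
contact_force: [-0.1, -0.6, 0.2]
position: [0.5058, 0.131, 0.1397]
contact_force: [0.1, 0.3, -0.0]
position: [0.5059, 0.131, 0.1397]
contact_force: [0.2, 1.0, -0.5]
position: [0.5058, 0.131, 0.1397]
contact_force: [-0.4, 0.3, 1.4]
position: [0.5058, 0.131, 0.1397]
contact_force: [1.6, -0.5, 0.9]
position: [0.5059, 0.1311, 0.1398]
contact_force: [-0.3, -0.8, 0.2]
-0.05022648421786663
tip [317.36161923 345.83903275] [342.73541312 267.60364445]
ringtop [317.39920732 333.10923727] [341.26075873 258.79617766]
ringtop153 [317.38303818 338.5851699 ] [341.89383624 262.57727325]
```

View pics/w9c.png

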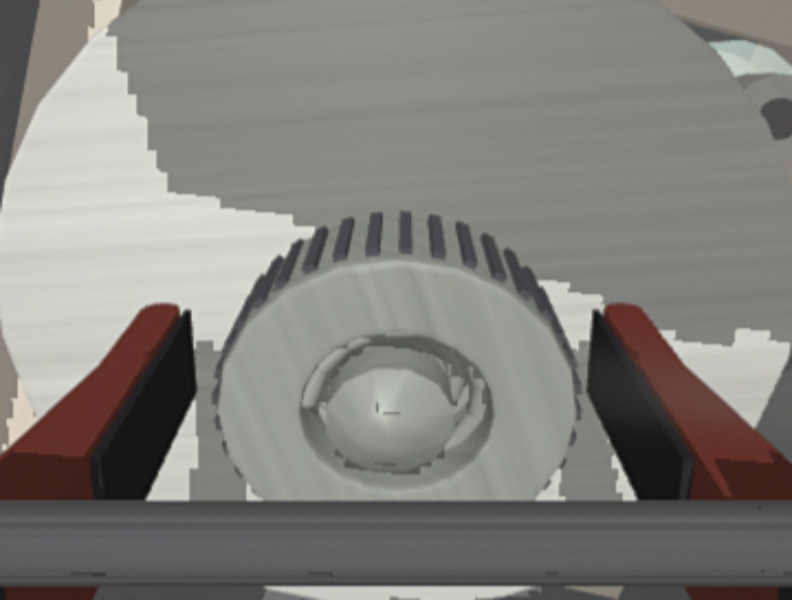

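The crop shows the ring down on the hub, with its top's centre at (395,403), i.e. full-image row 331.7, implying a ring top at about 148 mm (centre about 133 mm). One check turn without downward push.

```bash
t(){ python3 -c "
from h import *
o=manip.get_obs();print(o['q'][5],np.round(o['position'],4),np.round(o['contact_force'],1),np.round(o['ft_torque'],2),o['gripper_width'],np.round(o['joint_efforts'],2)[5])"; }; python3 -m creep '[[0,0,0,0,0,0,0.6],[0,0,0,0,0,0,0.6],[0,0,0,0,0,0,0.6],[0,0,0,0,0,0,0.6]]' 60 >/dev/null; t; python3 -m creep '[[0,0,-7.1,0,0,0,0.6],[0,0,-7.1,0,0,0,0.6],[0,0,-7.1,0,0,0,0.6]]' 60 >/dev/null; t; python3 -m creep '[[0,0,-7.1,0,0,0,0.6],[0,0,-7.1,0,0,0,0.6],[0,0,-6,0,0,0,0.6]]'>/dev/null; t;python3 -m creep '[[0,0,-7.1,0,0,0,0.6],[0,0,-7.1,0,0,0,0.6],[0,0,-6,0,0,0,0.6]]'>/dev/null; t
python3 - <<'E'
from h import *
C=cam("wrist");K,R,t=C
for z in(.147,.149,.151,.153): print(z,403.7*.062/(R@np.array([.506,.1315,z])+t)[2])
E
```

```text
-0.24505106525463885 [0.5065 0.1312 0.1402] [ 1.3  0.5 -1.7] [-0.01 -0.31 -0.05] 0.062118954214786595 0.02
21.37655325153633 [0.5055 0.131  0.1397] [ 0.   0.1 -4.4] [-0.03 -0.    0.2 ] 0.0620501951862264 -1.77
41.5686333516503 [0.5052 0.1311 0.1392] [ 1.   0.8 -8.1] [ 0.15 -0.09  0.29] 0.062157898633045584 -1.11
61.757903562235434 [0.505  0.1312 0.1387] [  2.5   0.9 -12.7] [ 0.38 -0.33  0.4 ] 0.06211814015444651 -1.02
0.147 162.59548149391475
0.149 164.64483369401503
0.151 166.74650536713568
0.153 168.90252597461546
```

```bash
t(){ python3 -c "
from h import *
o=manip.get_obs();print(o['q'][5],np.round(o['position'],4),np.round(o['contact_force'],1),np.round(o['ft_torque'],2),o['gripper_width'],np.round(o['joint_efforts'],2)[5])"; }; python3 -m creep '[[0,0,0,0,0,-0.1,0.6],[0,0,-7.1,0,0,-0.02,0.6],[0,0,-7.1,0,0,-0.02,0.6]]' 60 >/dev/null; t; python3 -m creep '[[0,0,-7.1,0,0,-0.02,0.6],[0,0,-7.1,0,0,-0.02,0.6],[0,0,-7,0,0,-0.02,0.6]]'>/dev/null; t;python3 -m creep '[[0,0,-7.1,0,0,-0.02,0.6],[0,0,-7.1,0,0,-0.02,0.6],[0,0,-7,0,0,-0.02,0.6]]'>/dev/null; t
```

```text
75.70200112347756 [0.5049 0.1313 0.1381] [-0.1  0.8 -5.5] [0.41 0.15 0.38] 0.06205694227313119 -1.89
96.91626422950463 [0.5049 0.1315 0.1376] [-1.7  2.8 -2.6] [0.83 0.22 0.59] 0.06218172360457643 -1.32
118.03047542393143 [0.505  0.1317 0.1373] [-2.2  4.1  0.9] [1.35 0.07 1.69] 0.06188224498601769 -0.19
```

The torque rose steeply (0.6 to 1.7 Nm), so the ring is tight. Releasing, then over the lid to behind it.

```bash
(python3 -m creep '[[0,0,0,0,0,0,0.9],[0,0,0,0,0,0,0.9],[0,0,0,0,0,0,0.9],[0,0,0,0,0,1,0.9],[0,0,0,0,0,3,0.9]]' 20; python3 -m creep '[[0,0,0,0,0,4,0.9],[0,0,7.15,0,0,4,0.5],[0,0,7.15,0,0,4,0],[0,0,7.15,0,0,4,0],[0,0,7.15,0,0,4,0]]'; python3 -m creep '[[0,0,7.15,0,0,0,0],[0,0,7.15,0.6,3.7,0,0],[0,0,7.15,0.6,3.7,0,0],[0,0,7.15,0.6,3.7,0,0],[0,0,7.15,0.6,3.7,0,0]]'; python3 -m creep '[[0,0,7.15,0.6,3.7,0,0],[0,0,7.15,0.6,3.7,0,0],[0,0,7.15,0.6,3.7,0,0],[0,0,7.15,0.6,3.7,0,0],[0,0,0,0,0,0,0]]' )| grep -E "time|posi|contact|rot"
python3 - <<'E'
from h import *
C,a=shot("scene","s2.png"); b=cv2.imread("pics/scene0.png")
# lid: predict outer/inner edge for angles and ring top / stud in scene
c=np.array([.506,.131]);X=np.array([.156,.988]);Y=np.array([-.988,.156])
P=lambda x,y,z:proj(C,[*(c+(X*x+Y*y)/1e3),z/1e3])
for th in(1.8,1.9,2.0):
    al=np.array([-np.cos(th),np.sin(th)]);no=np.array([np.sin(th),np.cos(th)])
    for y in(-115,115):
        e=230*al; print(th,y,P(115+e[0],y,104+e[1]).round(),P(115+(e+69*no)[0],y,104+(e+69*no)[1]).round())
E
```

```text
time_s: 40.78
position: [0.5033, 0.1306, 0.1752]
eef_rot: [[0.934, -0.357, -0.007], [-0.357, -0.934, -0.001], [-0.007, 0.004, -1.0]]
contact_force: [-0.3, 0.9, 0.2]
time_s: 41.2
position: [0.5055, 0.1309, 0.3807]
eef_rot: [[0.99, 0.14, 0.001], [0.14, -0.99, 0.0], [0.001, 0.0, -1.0]]
contact_force: [2.1, 0.8, -0.4]
time_s: 41.62
position: [0.5301, 0.2803, 0.3789]
eef_rot: [[0.723, 0.691, 0.001], [0.691, -0.723, 0.0], [0.001, 0.001, -1.0]]
contact_force: [1.2, -1.1, -0.4]
time_s: 42.03
position: [0.5538, 0.4331, 0.3769]
eef_rot: [[0.299, 0.954, -0.0], [0.954, -0.299, 0.003], [0.003, -0.001, -1.0]]
contact_force: [0.3, -0.5, -0.9]
1.8 -115 [447. 106.] [467. 107.]
1.8 115 [388.  80.] [406.  81.]
1.9 -115 [454. 107.] [472. 110.]
1.9 115 [394.  80.] [411.  84.]
2.0 -115 [460. 108.] [476. 114.]
2.0 115 [400.  82.] [416.  88.]
```

```bash
(python3 -m creep '[[0,0,7,0,0,-4,0],[0,0,1,0,0,-4,0],[0,0,0,0,0,0,0],[0,0,0,-0.3,-2,0,0],[0,0,0,-0.3,-2,0,0]]'; python3 -m creep '[[0,0,0,-0.3,-2,0,0],[0,0,0,-0.3,-2,0,0],[0,0,0,-0.3,-2,0,0],[0,0,0,-0.3,-2,0,0],[0,0,0,-0.3,-2,0,0]]'; python3 -m creep '[[0,0,0,-0.3,-2,0,0],[0,0,0,-0.3,-2,0,0],[0,0,0,-0.3,-2,0,0]]' )| grep -E "time|posi|contact|rot"
```

```text
time_s: 42.5
position: [0.548, 0.3866, 0.2986]
eef_rot: [[0.176, 0.984, -0.0], [0.984, -0.176, 0.0], [0.0, -0.001, -1.0]]
contact_force: [1.5, 20.1, 13.1]
time_s: 42.92
position: [0.5354, 0.2885, 0.303]
eef_rot: [[0.177, 0.984, 0.008], [0.984, -0.177, 0.007], [0.008, 0.007, -1.0]]
contact_force: [1.6, 6.9, 8.3]
time_s: 43.17
position: [0.5257, 0.227, 0.3018]
eef_rot: [[0.177, 0.984, 0.006], [0.984, -0.177, 0.004], [0.005, 0.005, -1.0]]
contact_force: [0.7, 3.2, 0.1]
```

```bash
(python3 -m creep '[[0,0,0,-0.3,-2,0,0],[0,0,0,-0.3,-2,0,0],[0,0,0,-0.3,-2,0,0],[0,0,0,-0.3,-2,0,0],[0,0,0,0,0,0,0]]'; python3 -m creep '[[0,0,0,0,0,0,0],[0,0,0,0,0,0,0],[0,0,0,0,0,0,0],[0,0,0,0,0,0,0],[0,0,0,0,0,0,0]]'; python3 -m creep '[[0,0,0,0,0,0,0],[0,0,0,0,0,0,0],[0,0,0,0,0,0,0],[0,0,0,0,0,0,0],[0,0,0,0,0,0,0]]' )| grep -E "time|posi|contact|rot"
python3 - <<'E'
from h import *
C,a=shot("scene","s3.png"); c=np.array([.506,.131]);X=np.array([.156,.988]);Y=np.array([-.988,.156])
P=lambda x,y,z:proj(C,[*(c+(X*x+Y*y)/1e3),z/1e3]).round()
print("closed corners",[P(x,y,173) for x,y in((-97,-115),(-97,115),(115,-115),(115,115))])
b=cv2.imread("pics/scene0.png"); print(np.abs(a.astype(int)-b)[85:115,400:455].mean())
C,a=shot("top","t5.png"); print("top closed",[proj(C,[*(c+(X*x+Y*y)/1e3),.173]).round() for x,y in((-97,-115),(-97,115),(115,-115),(115,115))])
E
```

```text
time_s: 43.58
position: [0.5119, 0.1438, 0.3002]
eef_rot: [[0.179, 0.984, 0.002], [0.984, -0.179, -0.001], [-0.001, 0.002, -1.0]]
contact_force: [-0.4, -0.3, 1.3]
time_s: 44.0
position: [0.5121, 0.1478, 0.2976]
eef_rot: [[0.175, 0.985, -0.0], [0.985, -0.175, 0.0], [0.0, -0.0, -1.0]]
contact_force: [0.6, -0.6, -0.1]
time_s: 44.42
position: [0.512, 0.1472, 0.2974]
eef_rot: [[0.175, 0.985, -0.0], [0.985, -0.175, -0.0], [-0.0, -0.0, -1.0]]
contact_force: [0.4, 0.0, -0.3]
closed corners [array([356., 193.]), array([306., 156.]), array([424., 169.]), array([370., 137.])]
19.52060606060606
top closed [array([254., 241.]), array([237., 353.]), array([154., 228.]), array([132., 339.])]
```

```bash
(python3 -m creep '[[0,0,0,-0.4,-2,0,0],[0,0,0,-0.4,-2,0,0],[0,0,0,-0.4,-2,0,0],[0,0,0,-0.4,-2,0,0],[0,0,0,0,0,0,0]]'; python3 -m creep '[[0,0,0,0,0,-3,0],[0,0,0,0,0,-3,0],[0,0,0,0,0,-2,0],[0,0,0,0,0,-1,0],[0,0,0,0,0,-0.5,0]]'; python3 -m creep '[[0,0,0,0,0,-0.4,0],[0,0,0,0,0,-0.3,0],[0,0,0,0,0,0,0],[0,0,0,0,0,0,0]]' )| grep -E "time|posi|contact|rot"
```

```text
time_s: 44.93
position: [0.4954, 0.0646, 0.2975]
eef_rot: [[0.177, 0.984, -0.001], [0.984, -0.177, -0.002], [-0.002, -0.0, -1.0]]
contact_force: [0.0, -0.4, -0.8]
time_s: 45.35
position: [0.4953, 0.0676, 0.2011]
eef_rot: [[0.175, 0.984, -0.003], [0.984, -0.175, 0.0], [-0.0, -0.003, -1.0]]
contact_force: [0.7, 0.2, 0.6]
time_s: 45.68
position: [0.4968, 0.0673, 0.1963]
eef_rot: [[0.175, 0.984, 0.001], [0.984, -0.175, 0.0], [0.0, 0.001, -1.0]]
contact_force: [0.7, 0.1, -0.2]
```

```bash
(python3 -m creep '[[0,0,0,0,0,-0.3,0],[0,0,0,0,0,0,0]]';python3 -m creep '[[0,0,0,0,0,-0.2,0],[0,0,0,0,0,0,0]]';python3 -m creep '[[0,0,0,0,0,-0.2,0],[0,0,0,0,0,0,0]]';python3 -m creep '[[0,0,0,0,0,-0.2,0],[0,0,0,0,0,0,0]]'; python3 -m creep '[[0,0,0,0,0,-0.1,0],[0,0,0,0,0,0,0]]' )| grep -E "posi|contact"
```

```text
position: [0.4963, 0.0671, 0.1927]
contact_force: [0.2, -0.7, -0.8]
position: [0.496, 0.0671, 0.1904]
contact_force: [-0.5, -0.2, -0.5]
position: [0.4961, 0.0671, 0.1902]
contact_force: [-6.2, -0.2, 16.3]
position: [0.4961, 0.0671, 0.19]
contact_force: [-10.9, -0.3, 33.6]
position: [0.4961, 0.0671, 0.1899]
contact_force: [-13.4, -0.8, 41.9]
```

```bash
python3 -m creep '[[0,0,0,0,0,2,0],[0,0,0,0,0,3,0],[0,0,0,0,0,0,0]]' | grep -E "posi|contact"
python3 - <<'E'
from h import *
c=np.array([.506,.131]);X=np.array([.156,.988]);Y=np.array([-.988,.156])
m=manip.camera_model("wrist"); T=np.eye(4); T[:3,:3]=np.array([[.16,.987,0],[.987,-.16,0],[0,0,-1]]); T[:3,3]=[.5192,.0219,.2038]
W=T@m["tool_from_camera"]; Cw=(np.array(m["mtx"]),W[:3,:3].T,-W[:3,:3].T@W[:3,3])
T[:3,3]=[.6463,-.1155,.2134]; W=T@m["tool_from_camera"]; C7=(np.array(m["mtx"]),W[:3,:3].T,-W[:3,:3].T@W[:3,3])
Ct=cam("top"); Cs=cam("scene")
def tri(obs):
    A=np.zeros((3,3));b=np.zeros(3)
    for C,u,v in obs:
        o,d=ray(C,u,v); d/=np.linalg.norm(d); M=np.eye(3)-np.outer(d,d); A+=M;b+=M@o
    p=np.linalg.solve(A,b); q=p[:2]-c; return [round(1e3*float(k),1) for k in(q@X,q@Y,p[2])],[np.round(proj(C,p)-[u,v],1) for C,u,v in obs]
g=lambda x,y:(140+x/4-.4,200+y/3.75-.4)
print("bar",tri([(Cw,272,349),(Ct,*g(566,384))]))
print("tip",tri([(Cw,272,374),(Ct,*g(603,388))]))
P=lambda x,y,z:[*(c+(X*x+Y*y)/1e3),z/1e3]
for n,C in(("w4",Cw),("top",Ct),("w7",C7),("scene",Cs)):
    print(n,"tip th2",proj(C,P(-194,0,104)).round(),"hinge",proj(C,P(-142,0,80)).round(),[(k,proj(C,P(-142-50*np.sin(np.radians(k)),0,80+50*np.cos(np.radians(k)))).round().tolist()) for k in(10,30,50,70)])
E
```

```text
position: [0.4991, 0.0672, 0.2403]
contact_force: [0.9, 0.2, 1.2]
bar ([-167.4, 0.1, 122.8], [array([-1.8, -0.3]), array([ 0.2, -0.5])])
tip ([-187.1, 0.3, 121.2], [array([-0.7, -0.1]), array([ 0.1, -0.2])])
w4 tip th2 [275. 368.] hinge [276. 285.] [(10, [268.0, 330.0]), (30, [270.0, 349.0]), (50, [273.0, 357.0]), (70, [276.0, 356.0])]
top tip th2 [294. 303.] hinge [271. 301.] [(10, [273.0, 300.0]), (30, [281.0, 301.0]), (50, [288.0, 303.0]), (70, [292.0, 303.0])]
w7 tip th2 [ 41. 203.] hinge [ 50. 119.] [(10, [-4.0, 135.0]), (30, [10.0, 163.0]), (50, [28.0, 184.0]), (70, [47.0, 193.0])]
scene tip th2 [298. 208.] hinge [316. 210.] [(10, [312.0, 195.0]), (30, [307.0, 199.0]), (50, [302.0, 204.0]), (70, [300.0, 210.0])]
```

The loop bar triangulates to case (-167, 0, 123), a 30° outward lean. Moving outside it, down, then pushing inwards.

```bash
(python3 -m creep '[[0,0,0,-0.5,-3,0,0],[0,0,0,-0.5,-3,0,0],[0,0,0,-0.5,-3,0,0],[0,0,0,-0.5,-3,0,0],[0,0,0,-0.4,-2.8,0,0]]'; python3 -m creep '[[0,0,0,0,0,-4,0],[0,0,0,0,0,-4,0],[0,0,0,0,0,-1.5,0],[0,0,0,0,0,-1,0],[0,0,0,0,0,0,0]]'; python3 -m creep '[[0,0,0,0,0,0,0],[0,0,0,0,0,0,0]]') | grep -E "posi|contact|time"; python3 -c "
from h import *
p=manip.get_obs()['position'];q=p[:2]-np.array([.506,.131]);print(q@[.156,.988],q@[-.988,.156],p[2]-.017)"
```

```text
time_s: 47.18
position: [0.4715, -0.0822, 0.2352]
contact_force: [0.6, 1.1, 0.2]
time_s: 47.6
position: [0.4701, -0.0804, 0.128]
contact_force: [0.7, -0.1, -0.3]
time_s: 47.77
position: [0.4727, -0.081, 0.1311]
contact_force: [0.5, -0.2, -0.9]
-0.21465199765356147 -0.00015444295772708416 0.1140554827299438
```

```bash
(python3 -m creep '[[0,0,0,0,0,0.5,0],[0,0,0,0.2,1,0,0],[0,0,0,0.15,1,0,0],[0,0,0,0.15,1,0,0]]'; python3 -m creep '[[0,0,0,0.15,1,0,0],[0,0,0,0.15,1,0,0],[0,0,0,0.15,1,0,0]]'; python3 -m creep '[[0,0,0,0.15,0.9,0,0],[0,0,0,0,0,0,0],[0,0,0,0,0,0,0]]') | grep -E "posi|contact|time"; python3 -c "
from h import *
p=manip.get_obs()['position'];q=p[:2]-np.array([.506,.131]);print(q@[.156,.988],q@[-.988,.156],p[2]-.017)"
```

```text
time_s: 48.1
position: [0.4776, -0.0498, 0.1362]
contact_force: [0.3, -0.5, 0.3]
time_s: 48.35
position: [0.4816, -0.0194, 0.1355]
contact_force: [0.5, -0.5, -0.6]
time_s: 48.6
position: [0.4831, -0.0112, 0.1354]
contact_force: [-0.3, -0.5, -0.5]
-0.1440443697345019 0.0004592741281530144 0.1184125073593797
```

```bash
(python3 -m creep '[[0,0,0,0.1,0.6,0,0],[0,0,0,0,0,0,0],[0,0,0,0,0,0,0]]'; python3 -m creep '[[0,0,0,-0.3,-2,0,0],[0,0,0,-0.4,-2.5,0,0],[0,0,0,-0.4,-2.5,0,0],[0,0,0,0,0,4,0],[0,0,0,0,0,4,0]]';python3 -m creep '[[0,0,0,0,0,0,0],[0,0,0,0,0,0,0]]')  | grep -E "posi|contact|time"
python3 - <<'E'
from h import *
C,a=shot("wrist","w10.png")
c=np.array([.506,.131]);X=np.array([.156,.988]);Y=np.array([-.988,.156])
P=lambda x,y,z:proj(C,[*(c+(X*x+Y*y)/1e3),z/1e3])
print("keeper",P(-121,0,112),"bar in",P(-121,0,120),"bar ends",P(-121,-20,120),P(-121,20,120),"bar out",P(-167,0,123),"lever tip",P(-194,0,104),"hinge",P(-142,0,80))
g=cv2.cvtColor(a,6); u,v=map(int,P(-142,0,100)); 
print(u,v); G=cv2.resize(g[max(v-60,0):v+70,max(u-60,0):u+60],(60,65),interpolation=cv2.INTER_AREA)
S=" .:-=+*#%@"
for r in G: print("".join(S[min(int(x)//22,9)] for x in r))
E
```

```text
time_s: 48.85
position: [0.4841, -0.0059, 0.1355]
contact_force: [0.6, -0.0, 1.2]
time_s: 49.27
position: [0.4708, -0.077, 0.2145]
contact_force: [1.7, 0.7, 1.0]
time_s: 49.43
position: [0.4748, -0.077, 0.2176]
contact_force: [-0.3, 0.1, -0.5]
keeper [310.36822962  99.96899846] bar in [310.19736836  99.31225534] bar ends [345.2849861   98.56232491] [275.11635236 100.06204467] bar out [312.11561588 180.78401087] lever tip [313.34126909 217.54471132] hinge [311.72988027 134.82981183]
311 135
------------------------------------------------------------
------------------------------------------------------------
------------------------------------------------------------
------------------------------------------------------------
------------------------------------------------------------
--------------------------------------------------:::::::::-
---::-:::-----------------------=-=---------------::::::::::
:::::::::-----------------------------------------::::::::::
:::::::::----------------------------------------:::::::::::
::::::::::---------------------------------------:::::::
[... 2659 characters left out ...]
#########*+++====+++=====++==
=====++==========++=+###################*=+====++++======+==
+====+++++=======++=+###################*=======++====+====+
======++++======+++=+###################*========+===++===++
=====++++=======+++=+###################*========+==++++==++
====++======++==++++*###################*=========++++++====
=+++++======++==+++=*###################*=========+++===+===
=++=======+=++=+++==+####################==++==========+++==
=========+++++==+===+##*#****************==++++=========+++=
=======++++++===+++++********************+==++++==+=====+++=
+++====+++++===++++=+********************+====+==========+==
=======+++=+=++++=+++********************+====+============+
```

Dumped pixels: loop side wires run from row 99 to about 131 and none at 181, so the loop leans in on the lid. Tilting the tool 42° so its body keeps clear of the case.

```bash
(python3 -m creep '[[7,-1.1,0,0,0,0,0],[7,-1.1,0,0,0,0,0],[7,-1.1,0,0,0,0,0],[7,-1.1,0,0,0,0,0],[7,-1.1,0,0,0,0,0]]'; python3 -m creep '[[7,-1.1,0,0,0,0,0],[0,0,0,0,0,0,0],[0,0,0,0,0,0,0]]') | grep -E "rot|posi|contact|time"; python3 -c "
from h import *
o=manip.get_obs();p=o['position'];R=np.array(o['eef_rot']);X=np.array([.156,.988]);Y=np.array([-.988,.156])
t=p+.017*R[:,2];q=t[:2]-np.array([.506,.131]);print('T',q@X,q@Y,t[2],'d',R[:2,2]@X,R[:2,2]@Y,R[2,2],np.round(o['q'],0))"
```

```text
time_s: 49.9
position: [0.4729, -0.0758, 0.2152]
eef_rot: [[0.146, 0.985, 0.092], [0.798, -0.172, 0.577], [0.585, -0.011, -0.811]]
contact_force: [0.3, 0.7, -0.2]
time_s: 50.15
position: [0.4719, -0.0763, 0.2131]
eef_rot: [[0.141, 0.985, 0.103], [0.723, -0.173, 0.669], [0.676, -0.02, -0.736]]
contact_force: [-0.7, 0.9, 0.4]
T -0.19865487293662307 0.0013844297652463174 0.20056343503496052 d 0.6768897644147427 0.0027083831323373294 -0.736228725178656 [-44.  24. 102.  34.  83. -46.]
```

```bash
cat > T.py <<'E'
from h import *
o=manip.get_obs();p=o['position'];R=np.array(o['eef_rot']);X=np.array([.156,.988]);Y=np.array([-.988,.156])
t=p+.017*R[:,2];q=t[:2]-np.array([.506,.131]);f=o['contact_force'];print('T',np.round([1e3*q@X,1e3*q@Y,1e3*t[2]],1),'F',np.round([f[:2]@X,f[:2]@Y,f[2]],1))
E
python3 -m creep '[[0,0,0,0.2,1.15,-2.7,0],[0,0,0,0.2,1.15,-2.7,0],[0,0,0,0.15,1.15,-2.7,0],[0,0,0,0,0,0,0]]' >/dev/null; python3 T.py; python3 -m creep '[[0,0,0,-0.03,-0.2,-1,0],[0,0,0,-0.03,-0.2,-1,0],[0,0,0,-0.03,-0.2,-1,0],[0,0,0,0,0,0,0]]'>/dev/null; python3 T.py; python3 -m creep '[[0,0,0,0,0,-0.9,0],[0,0,0,0,0,-0.9,0],[0,0,0,0,0,0,0]]'>/dev/null; python3 T.py
```

```text
T [-159.5    3.8  119.3] F [1.1 0.9 0.6]
T [-170.2   -0.3   91.1] F [-1.   1.1 -0.1]
T [-1.695e+02  1.000e-01  7.270e+01] F [0.1 0.6 1.4]
```

```bash
python3 -m creep '[[0,0,0,0,0.1,-0.8,0],[0,0,0,0,0.1,-0.8,0],[0,0,0,0,0,0,0]]' >/dev/null; python3 T.py; python3 -m creep '[[0,0,0,0,0,-0.6,0],[0,0,0,0,0,-0.6,0],[0,0,0,0,0,0,0]]'>/dev/null; python3 T.py; python3 -m creep '[[0,0,0,0.05,0.3,-0.6,0],[0,0,0,0.03,0.2,-0.6,0],[0,0,0,0,0,0,0]]'>/dev/null; python3 T.py
```

```text
T [-166.8    0.7   56.9] F [-0.6 -0.3 -0.3]
T [-167.     0.6   45.4] F [-0.2  0.2  0.7]
T [-162.1    0.5   33.3] F [-1.1 -0.8 -0.7]
```

```bash
python3 - <<'E'
from h import *
C,a=shot("wrist","w11.png")
c=np.array([.506,.131]);X=np.array([.156,.988]);Y=np.array([-.988,.156])
P=lambda x,y,z:proj(C,[*(c+(X*x+Y*y)/1e3),z/1e3]).round().tolist()
print("keeper",P(-121,0,112),P(-121,-20,112),P(-121,20,112),"lip",P(-131,0,115.5),"axis",P(-129,0,74),"rim corners",P(-115,-60,104),P(-115,60,104),"lidtop front",P(-97,0,173))
for th in(.3,.5,.7,.9,1.2): print(th,"tip",P(-129-72*np.sin(th),0,74-72*np.cos(th)),"pivot",P(-129-14*np.sin(th),0,74-14*np.cos(th)))
g=cv2.cvtColor(a,6); u,v=map(int,P(-121,0,112)); 
u0,u1,v0,v1=max(u-100,0),u+100,max(v-50,0),min(v+130,480); print(u0,v0)
G=cv2.createCLAHE(4,(4,4)).apply(g)[v0:v1,u0:u1]; G=cv2.resize(G,((u1-u0)//2,(v1-v0)//3),interpolation=cv2.INTER_AREA)
S=" .:-=+*#%@"
for r in G: print("".join(S[min(int(x)//25,9)] for x in r))
E
```

```text
keeper [313.0, 104.0] [377.0, 102.0] [249.0, 105.0] lip [313.0, 121.0] axis [315.0, 192.0] rim corners [493.0, 104.0] [135.0, 112.0] lidtop front [304.0, -210.0]
0.3 tip [319.0, 299.0] pivot [316.0, 218.0]
0.5 tip [319.0, 322.0] pivot [316.0, 222.0]
0.7 tip [319.0, 343.0] pivot [316.0, 225.0]
0.9 tip [319.0, 361.0] pivot [316.0, 227.0]
1.2 tip [319.0, 383.0] pivot [316.0, 228.0]
213 54
==================================================++++++++++=+==+=++++++++++++==+=================+=
================================================+=====+=====++=++++++++++++=+++++=================+=
+======================++++++===+=================+==+==+===+=++++++++++++=++++++=+=================
===============++=======++++++++================+==++=====+===+++++++++++++++++++++=================
++=+==+====+++++++++======++++++=+=+====++===+==++===++=+++++=++++++++++++++++++++===++=++=+=+=+++++
+++==++++=++++++++++=++==+++++++++++=+==========++++++++++++++++++++++++++++++++=+======++=+=++=====
++++++=++=+++++++++=+++++*************************************************==========================
====
[... 4648 characters left out ...]
------------------==++++++++**+++****+++++*++**++++++++++****++++++++++++---------------------
-----------------------=+***********++++***+++++*++**++++++++++**+++***********=--------------------
-----------------------=***********+++++***+++++*++**+++++++++++*++++****+**+++========-====-=-==---
-------=-=-==--====---===++++++++++*++++***+++++++++*+++++++++++++++==========----=-----------------
----------------------------------=+++++**+++++++++**+++++++++++++++--------------------------------
----------------------------------=++++++**+++++++++++++++++++++++++--------------------------------
-----------------------------------++++++*++++++++++++++++++++++++++--------------------------------
```

The dumped crop shows the loop bar at row ~96 directly behind and above the keeper lip (rows 105–130) with side wires running down to the lever, so it is hooked; I keep pressing.

```bash
python3 -m creep '[[0,0,0,0.06,0.4,-0.5,0],[0,0,0,0.06,0.4,-0.5,0],[0,0,0,0,0,0,0]]' >/dev/null; python3 T.py; python3 -m creep '[[0,0,0,0.1,0.6,-0.2,0],[0,0,0,0,0,0,0]]'>/dev/null; python3 T.py; python3 -m creep '[[0,0,0,0.08,0.5,0,0],[0,0,0,0,0,0,0]]'>/dev/null; python3 T.py
```

```text
T [-153.3    1.1   23.2] F [-1.1  0.3 -0.2]
T [-146.7    1.3   21.8] F [ 0.1  0.4 -0.2]
T [-144.     0.3   21.4] F [-9.   1.9  1.4]
```

```bash
for i in 1; do python3 -m creep '[[0,0,0,0.03,0.2,0,0],[0,0,0,0,0,0,0]]' >/dev/null; python3 T.py; python3 -m creep '[[0,0,0,0.03,0.2,0,0],[0,0,0,0,0,0,0]]'>/dev/null; python3 T.py; done
```

```text
T [-1.436e+02  1.000e-01  2.130e+01] F [-17.5   6.3   6.8]
T [-143.2   -0.    21.2] F [-27.9  11.2  11.4]
```

```bash
python3 -m creep '[[0,0,0,-0.2,-1.2,0,0],[0,0,0,-0.2,-1.3,0,0],[0,0,0,0,0,0,0],[0,0,0,0.2,1,0,0],[0,0,0,0.1,0.7,0,0]]' >/dev/null; python3 -m creep '[[0,0,0,0,0,0,0],[0,0,0,0,0,0,0]]' >/dev/null; python3 T.py;  python3 -m creep '[[0,0,0,0.06,0.3,0,0],[0,0,0,0,0,0,0]]' >/dev/null; python3 T.py;python3 -m creep '[[0,0,0,0.03,0.3,0,0],[0,0,0,0,0,0,0]]' >/dev/null; python3 T.py
python3 -m creep '[[0,0,0,-0.4,-3,0,0],[0,0,0,-0.5,-3,0,0],[0,0,0,-0.5,-3,2,0],[0,0,0,-0.4,-2,3,0],[0,0,0,0,0,0,0]]' | grep -E "time|posi|contact"
python3 - <<'E'
from h import *
C,a=shot("wrist","w12.png")
c=np.array([.506,.131]);X=np.array([.156,.988]);Y=np.array([-.988,.156])
P=lambda x,y,z:proj(C,[*(c+(X*x+Y*y)/1e3),z/1e3]).round().tolist()
print("seat",P(-121,-20,112),P(-121,20,112),"lip",P(-131,0,115.5),"axis",P(-129,0,74),"lever flat tip L R",P(-137,-13,2),P(-137,13,2),"pivot flat",P(-129,0,60),P(-143,0,74))
u,v=map(int,P(-130,0,70)); g=cv2.cvtColor(a,6)
u0,u1,v0,v1=max(u-80,0),u+80,max(v-100,0),min(v+100,480); print(u0,v0)
G=cv2.createCLAHE(4,(4,4)).apply(g)[v0:v1,u0:u1]; G=cv2.resize(G,((u1-u0)//2,(v1-v0)//4),interpolation=cv2.INTER_AREA)
S=" .:-=+*#%@"
for r in G: print("".join(S[min(int(x)//25,9)] for x in r))
E
```

```text
T [-145.3    1.    22.1] F [0.5 0.3 0.5]
T [-144.1    0.5   21.7] F [-6.6  2.2  1.8]
T [-143.4    0.3   21.5] F [-20.1   8.1  10.4]
time_s: 54.12
position: [0.466, -0.1343, 0.0873]
contact_force: [0.3, -0.8, -0.5]
seat [348.0, 22.0] [268.0, 24.0] lip [308.0, 30.0] axis [310.0, 92.0] lever flat tip L R [330.0, 175.0] [295.0, 176.0] pivot flat [311.0, 110.0] [310.0, 111.0]
230 0
-----------------=-=----==============================--------------------------
-----------------------=+++++++++++++++++++++++++++++=--::::::-:----:--------:::
::::::::::::::::::--:::-==============================::::::::::----:-:------:::
::::::::::::::::::------==============================-=====-::::::::---::::::::
::::::::::::::::-++++++++++++++++++++++++++++++++++++++++++++-:::::::-:-::::::::
::::::::::::::::-+++++++++++++++++++++++++++++++++++++=======:::::::::::::::::::
:::::::::::::::::====--=++++++++++++++++++++++++++++++---==+=-------------------
-----------------==+=--===============================-:-==+=------::::::-------
:::::::::::::::::-=+=-:-==============================-:-==+=:::::::::::
[... 2548 characters left out ...]
***+=--==--===========+******+**++++***+++*++*++++++
==+***+++++*****++++++*#*+++**++==================+****++***+++++***+********+++
+++++++****++++****+++*******+++==================+*****++*+++*++=+++++**+++++++
+++++=++++++==++**+*****++++++++==================+**+++*********++++++++==+++++
+++++++++++++++*+++**+++++++**++=--------------==-+******#**+***++**++*+++++**++
*+++++=+***+++*******+++++******+++++**+++*********++******+++++++*****+**+++***
*****+==+++***+*****+==++++++******++***+**********+**++****++++++**+++***++++++
+++++**+******+**+++*++***+++++++**+++**+*++***++*********++*****+++++++++++++**
*+++**+++*+**++***++*********+++++++***+++****+++****+++*********+****+++++++***
```

Lever tip row ≈177 (flat predicts 175) and it held in the re-probe; bar row ≈18 is at its seat, above the lip's row 30 and so behind it. Handing in.

```bash
python3 -m creep '[[0,0,0,-0.2,-1,2,0],[0,0,0,0,0,0,0],[0,0,0,0,0,0,0],[0,0,0,0,0,0,0]]' | grep contact; python3 -c "
from rig import manip
print(manip.finish_job())"
```

```text
contact_force: [0.8, -0.4, -0.7]
the job is handed in; nothing more can be done
None
```

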